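# Dry the rinsed tube caps: switch off, load open side down, shut, switch on

## Robot

A 6-joint arm with a two-finger parallel gripper is mounted at the origin on the work surface. World frame = base frame: x ahead of the robot, y to its left, z up, the work surface at z = 0. Lengths are in mm, angles in rad, forces in N, time in s.
With the tool pointing down it reaches from about 250 to 725 mm from the base axis. Payload 4 kg.
Tool frame: the origin (TCP) lies at the centre of the arm's flange, where the gripper is bolted on; the fingertips stand 173 mm ahead of it and the grasp point (between the pads) lies 155 mm ahead of it; x points along the fingers, y is the direction in which the jaws open and shut, and the axes are right-handed (so a half turn about x gives the same grasp; the last joint's range is limited). The gripper opens to 85 mm and grips with 20 to 120 N. Pads are 22 mm wide; open, the fingers measure 114 mm over their backs; the gripper's body (76 mm by 85 mm) begins 54 mm behind the grasp point. The pads swing forward as they close: fully open they stand 13 mm farther back than shut.
Start: joints at [1.176, 0.241, 0.005, 1.335, 0, 1.571], TCP at [192.31, 461.538, 404.706] pointing down, gripper open.
Joint ranges: [-2.72, 2.72], [-1.05, 1.87], [-1.09, 1.28], [-1.99, 2.15], [-1.42, 1.44], [-3.14, 3.14]. Speed limits (rad/s): [2.79, 2.79, 3.14, 3.14, 3.14, 3.14].

## Interface

Orientations are given as a unit quaternion [x, y, z, w].
In Python, from plant import read_state, read_camera, calibration, job_done gives the robot as it stands.
- The arm moves only by the shell command python3 -m pendant 'ROWS' [FORCE]. ROWS is a JSON object of lists of equal length, an entry for each row: "dr": the turn, a rotation vector about the tool's x, y, z in units of 6 degrees (1.0 is 6 degrees), a list of three; "travel": the shift along the tool's x, y, z in units of 40 mm (1.0 is 40 mm), a list of three; "gripper": the closure, from 0 (fully open) to 1 (shut). In form: {"dr": [[rx, ry, rz], ...], "travel": [[x, y, z], ...], "gripper": [gripper, ...]}. A call has 1 to 12 rows; each row shifts and turns the commanded pose from where the row before left it, along the tool's axes as they then stand; what a row does not reach is not made up. A row lasts 1/12 s, in which the tool goes at most 41.7 mm and 7.16 degrees, less where a joint would pass 70% of its speed; a pose out of reach is approached as far as the arm can. A call is refused whole if a number of a shift passes 1 or a number of a turn 1, either way. A call with a gripper value outside its range is refused whole. The fingers move at their own pace and stop on an object; FORCE is the grip in N (left out, the last holds). Time passes only in rows, so rows that do not move let the fingers close. It gives the time, the measured TCP pose, the force and the opening at its end, in the units of the state.
- read_state(): the state, without advancing time (a new reading comes with each control period).
- read_camera(name): name is "side" or "top" or "wrist"; returns the picture (400x640x3 uint8, red, green, blue); there is no depth.
- calibration(name): a dict with "fx", "fy", "cx", "cy" (pixels), "camera_from_world" (4x4, takes a point from world to camera coordinates). Camera axes: x right, y up, looking along -z (the intrinsics and any distortion apply to the point x, -y, -z); pixel columns grow to the right and rows downward; lengths in mm; the calibration is good to about 2 mm. A picture is of the moment at which its call begins: read the wrist's pose just before it. calibration takes no time and is no camera call; for the wrist camera it gives the pose at the moment of the call.
- job_done(): hands the job in, once; it reports no verdict.
The state is a dict: "t": time; "qpos": joint angles; "joint_vel": joint speeds; "joint_efforts": joint torques, N m; "tcp_pos": TCP position; "eef_rot": TCP orientation; "contact_force": force on the tool from outside, world axes, zero at the start; "wrist_torque": the same for the moment, N m; "grip_width": finger opening in mm.
Only numpy, scipy, OpenCV 4.12 (cv2) and the standard library are available. Lean on these libraries where they do the work, as an engineer would, in place of code of your own. Each camera call takes 0.05 s, during which the arm holds its last target.

## Task

The green bench dryer is still running from the last load: slide its flush orange switch off (to the red dot), then open the lid wide and put every aluminium tube cap from the bench into the bay, each standing flat on the rack with its open side down so that it drains, none on top of another. Then shut the lid fully and slide the switch back on (to the green dot); the dryer must never be switched on while its lid is open. Leave the other things on the bench where they are.

Things in the scene. Friction and masses are not known exactly. Their poses are not given: they have to be found in the camera images.
- dryer: the green bench dryer, fixed, at a different place and yaw in each run. Origin on the bench under the middle of its bay; z up, +x to the lid's hinge side (away from the robot), +y left. A grey console, 170 mm along x, 100 mm along y, flat top 78 mm above the bench, is joined to the bay's -y side; the switch is in the middle of its top, 172 mm from the origin towards -y.
- rack (a point): centre of the flat slatted floor of the dryer's bay (top of the slats), 25 mm above the bench; axes as the dryer's. The bay inside is 160 mm along x and 235 mm along y, centred here; its walls are 5 mm thick and rise 55 mm above this floor.
- dryer_lid (a joint): angle of the dryer's dark green lid (170 x 245 mm, 8 mm thick, 0.35 kg) about the hinge along the bay's far (+x) rim, in rad: 0 shut, 1.57 upright, 1.9 the stop, leaning back. The hinge is stiff: the lid stays at any angle, and about 6 N at the handle moves it.
- lid_handle (a point): middle of the black bar handle on the lid: a round bar 11 mm thick and 110 mm long, parallel to the hinge (along the dryer's y), its axis 35 mm above the lid's upper face on two thin posts, 140 mm from the hinge line and 43 mm above the lid's underside. The frame turns with the lid.
- lid_hinge (a point): middle of the lid's hinge line, on the underside of the lid at its far edge, 85 mm from the rack point along the dryer's +x and 55.5 mm above it; the frame turns with the lid (as the dryer's frame when shut; when opening, the lid's -x edge rises).
- dryer_switch (a joint): travel of the flush orange slide switch in m: 0 is on (slid to the green dot, +x of the dryer, away from the robot), 0.010 is off (slid to the red dot, -x of the dryer, towards the robot). It has a detent: it must be pushed with about 4 N past the middle of its 10 mm travel and then snaps to the end, where it stays.
- switch_ridge (a point): top of the small orange ridge by which the slide switch is nudged, at its centre: the ridge is 4 mm thick along the travel, 18 mm long across it (along the dryer's y) and stands 5 mm above the switch plate, which is flush with the console's top to within 1 mm. It moves with the switch; its frame is parallel to the dryer's, the travel being along x. The console top is flat all round it.
- cap_1: rectangular aluminium tube cap, an open box: 54 mm along its x, 42 mm along its y, 40 mm along its z, walls and closed face 4 mm thick, about 75 g. Origin: centre of the outside of its closed face; its z points out of the open side. It rests steadily on any of its faces (centre of mass about 15 mm from the closed face). It starts on the bench open side up. Present in some runs only; all caps look alike.
- cap_2: rectangular aluminium tube cap, an open box: 54 mm along its x, 42 mm along its y, 40 mm along its z, walls and closed face 4 mm thick, about 75 g. Origin: centre of the outside of its closed face; its z points out of the open side. It rests steadily on any of its faces (centre of mass about 15 mm from the closed face). It starts on the bench open side up. Present in some runs only; all caps look alike.
- cap_3: rectangular aluminium tube cap, an open box: 54 mm along its x, 42 mm along its y, 40 mm along its z, walls and closed face 4 mm thick, about 75 g. Origin: centre of the outside of its closed face; its z points out of the open side. It rests steadily on any of its faces (centre of mass about 15 mm from the closed face). It starts on the bench open side up. Present in some runs only; all caps look alike.
- nut: brass nut, 30 mm across, 16 mm high, to be left alone; origin at its underside or centre.
- hex_key: dark steel L-shaped hex key, 108 x 38 mm, 8 mm thick, lying flat, to be left alone; origin at its underside or centre.
- tape_measure: yellow tape measure, 65 x 35 mm, 62 mm high, to be left alone; origin at its underside or centre.
- try_square: flat steel try square, 136 mm long, 14 mm thick, to be left alone; origin at its underside or centre.
- tube_offcut: dark square tube offcut lying down, 110 x 50 mm, 50 mm high, to be left alone; origin at its underside or centre.
- spray_can: blue can standing up, 56 mm across, 150 mm high, to be left alone; origin at its underside or centre.
- marker: red flat marker, 110 x 12 mm, 10 mm thick, to be left alone; origin at its underside or centre.
- wire_brush: hand brush lying down, to be left alone; origin at its underside or centre.
Mind the look-alikes: they are no part of the job. What is shaped like the cap_2 but brown or purple is not meant. Leave any blue or brown look-alike of the cap_1 alone.

How it is judged:
By the outcome, as a careful person would: the job done as asked, in the order asked, and still so for the second after the job is handed in, with the robot touching nothing.
Of cap_1, cap_2, cap_3 only 2 to 3 are there at a start; the rules pass over those that are not, and their reading is None.
At some moment in a run one of cap_1, cap_2, cap_3 may be knocked a few centimetres aside while the robot is not near it.
Once in a run the grip may slacken for a moment while it holds something.
It also fails if it takes over 210 s, if anything falls off the work surface, if the arm or the gripper's body presses on something with over 40 N, if the wrist force passes 120 N, or if a joint passes its speed limit or range.

## Working session

There is one attempt and no reset: what is moved stays moved. The work goes in short steps, Python scripts to look and compute and a shell command to move; the robot and the scene stay as the last step left them, time stands still between calls to the robot, and variables do not carry over. Pictures are saved under pics/ and viewed, and the job is handed in when it is done.

```bash
ls; mkdir -p pics
python3 - <<'E'
from plant import *
import cv2
print(read_state())
for n in ["top","side","wrist"]:
    im=read_camera(n); cv2.imwrite(f"pics/{n}0.png",im[:,:,::-1]); print(n,calibration(n))
E
```

```text
pics
{'t': 0.0, 'qpos': array([ 1.17600101e+00,  2.41434953e-01,  3.72932288e-03,  1.33520026e+00,
       -1.63987206e-05,  1.57077717e+00]), 'joint_vel': array([-1.11349052e-03,  1.50814167e-03, -1.29397483e-03,  4.49506327e-04,
        1.29884005e-04,  4.68337751e-05]), 'joint_efforts': array([ 7.20723947e-04, -3.72320473e+01,  2.52406043e+01,  1.70325249e-02,
        1.37929223e-04, -1.42405906e-06]), 'tcp_pos': array([192.20987287, 461.29269273, 403.80354409]), 'eef_rot': array([ 0.13793728,  0.69351649, -0.13940227,  0.6932353 ]), 'contact_force': array([ 0.38112674, -0.43521855,  0.43578725]), 'wrist_torque': array([0.00844053, 0.01579457, 0.07977216]), 'grip_width': 85.58259776204378}
top {'fx': 508.3182714136586, 'fy': 508.3182714136586, 'cx': 314.69394705289017, 'cy': 205.33472968398178, 'camera_from_world': array([[-2.68206280e-02, -9.99325490e-01,  2.50842242e-02,
        -1.56777703e+02],
       [ 9.92002146e-01, -2.35112354e-02,  1.24011953e-01,
        -5.85142320e+02],
       [-1.23338545e-01,  2.82096827e-02,  9.91963617e-01,
        -1.41589171e+03],
       [ 0.00000
[... 311 characters left out ...]
.39695187e-01,  8.29330210e-01,
        -2.19263419e+02],
       [-5.20237539e-01, -6.45893249e-01,  5.58726063e-01,
        -1.02980542e+03],
       [ 0.00000000e+00,  0.00000000e+00,  0.00000000e+00,
         1.00000000e+00]])}
wrist {'fx': 316.5009722329659, 'fy': 316.5009722329659, 'cx': 319.6230372295676, 'cy': 201.33436367064854, 'camera_from_world': array([[ 3.84431086e-01,  9.23150441e-01, -2.45012278e-03,
        -4.98129346e+02],
       [-8.85943370e-01,  3.68188265e-01, -2.82031464e-01,
         3.68455442e+01],
       [-2.59455364e-01,  1.10592332e-01,  9.59402027e-01,
        -3.79765142e+02],
       [ 0.00000000e+00,  0.00000000e+00,  0.00000000e+00,
         1.00000000e+00]])}
```

View pics/top0.png

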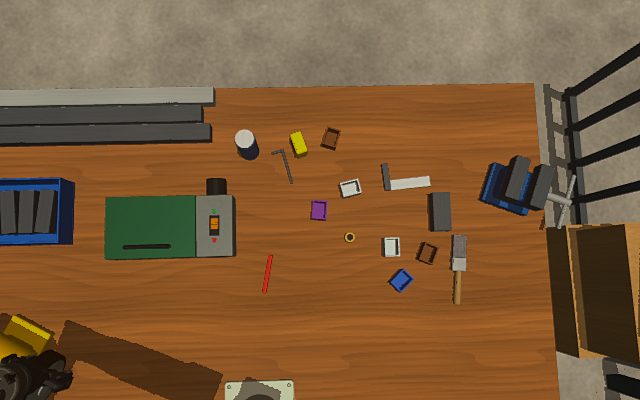

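View pics/side0.png

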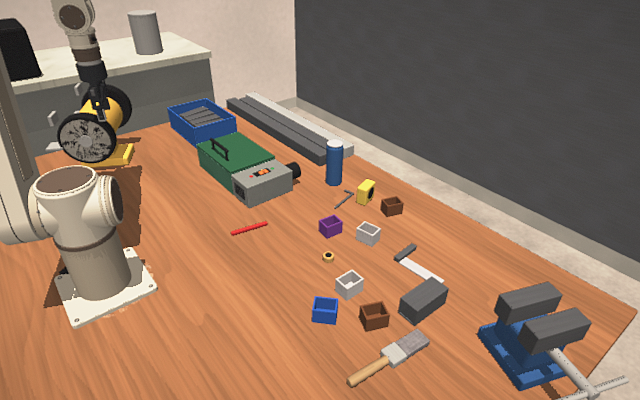

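View pics/wrist0.png

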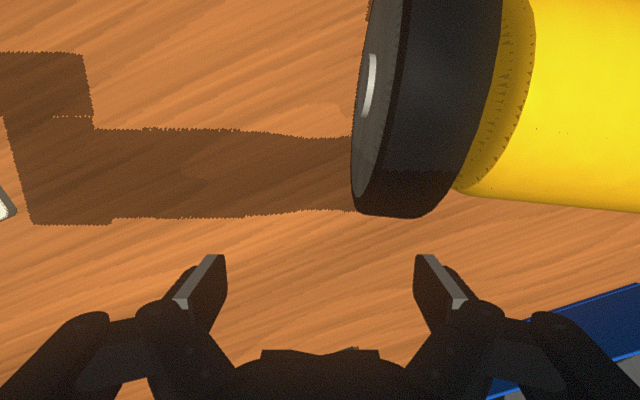

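```bash
cat > h.py <<'E'
import numpy as np,cv2
from plant import *
from scipy.spatial.transform import Rotation as R
np.set_printoptions(precision=2,suppress=True)
def ray(c,u,v):
    M=np.array(c["camera_from_world"]);d=np.array([(u-c["cx"])/c["fx"],-(v-c["cy"])/c["fy"],-1.])
    Rt=M[:3,:3].T; return -Rt@M[:3,3], Rt@d
def onz(c,u,v,z):
    o,d=ray(c,u,v); return o+d*(z-o[2])/d[2]
def proj(c,p):
    M=np.array(c["camera_from_world"]);q=M[:3,:3]@np.array(p)+M[:3,3]
    return np.array([c["cx"]-c["fx"]*q[0]/q[2],c["cy"]+c["fy"]*q[1]/q[2]])
def rect(mask,k=0):
    cs,_=cv2.findContours(mask.astype(np.uint8)*255,cv2.RETR_EXTERNAL,cv2.CHAIN_APPROX_NONE)
    return sorted(cs,key=cv2.contourArea,reverse=True)
E
python3 - <<'E'
from h import *
im=cv2.imread("pics/top0.png")
c=calibration("top")
hsv=cv2.cvtColor(im,cv2.COLOR_BGR2HSV)
g=cv2.inRange(hsv,(60,100,30),(90,255,255))
k=rect(g)[0]
ap=cv2.boxPoints(cv2.minAreaRect(k)); print("lid",ap.tolist())
P=[onz(c,u,v,88) for u,v in ap]; print(np.array(P))
w=cv2.inRange(hsv,(0,0,130),(180,60,255)); w[:, :300]=0; w[:150]=0;w[:,440:]=0
for k in rect(w)[:5]:
    if cv2.contourArea(k)>60:
        r=cv2.minAreaRect(k); q=[onz(c,u,v,40) for u,v in cv2.boxPoints(r)]; print(r,np.mean(q,0),np.array(q))
gr=cv2.inRange(hsv,(0,0,100),(180,60,200)); gr[:, :190]=0;gr[:,245:]=0; gr[:190]=0;gr[265:]=0
r=cv2.minAreaRect(rect(gr)[0]); q=np.array([onz(c,u,v,78) for u,v in cv2.boxPoints(r)]);print("console",q,q.mean(0))
o=cv2.inRange(hsv,(8,180,180),(20,255,255)); o[:, :200]=0;o[:,230:]=0
ys,xs=np.nonzero(o[200:250]);print("orange",xs.mean(),ys.mean()+200,onz(c,xs.mean(),ys.mean()+200,80))
cv2.imwrite("pics/t1.png",cv2.resize(im[170:280,90:250],None,fx=5,fy=5,interpolation=cv2.INTER_NEAREST))
E
```

```text
lid [[105.0, 196.0], [195.0, 196.0], [195.0, 258.0], [105.0, 258.0]]
[[614.22 403.86  88.  ]
 [608.52 158.68  88.  ]
 [438.66 158.31  88.  ]
 [445.02 399.83  88.  ]]
((409.6247863769531, 182.58175659179688), (9.857674598693848, 39.08682632446289), 83.41805267333984) [ 640.51 -447.46   40.  ] [[ 649.56 -389.82   40.  ]
 [ 660.17 -503.27   40.  ]
 [ 631.41 -504.98   40.  ]
 [ 620.91 -391.79   40.  ]]
((392.0, 246.5), (14.0, 19.0), 0.0) [ 457.88 -387.87   40.  ] [[ 431.5  -366.73   40.  ]
 [ 485.28 -369.1    40.  ]
 [ 484.27 -409.11   40.  ]
 [ 430.46 -406.55   40.  ]]
((350.35296630859375, 187.41177368164062), (14.067066192626953, 18.432706832885742), 75.96376037597656) [ 630.32 -275.43   40.  ] [[ 644.34 -245.19   40.  ]
 [ 656.23 -297.24   40.  ]
 [ 616.25 -305.59   40.  ]
 [ 604.48 -253.68   40.  ]]
console [[612.74 158.01  78.  ]
 [610.5   61.34  78.  ]
 [441.8   62.44  78.  ]
 [444.3  157.67  78.  ]] [527.34 109.87  78.  ]
orange 213.42307692307693 223.5 [532.06 109.76  80.  ]
```

View pics/t1.png

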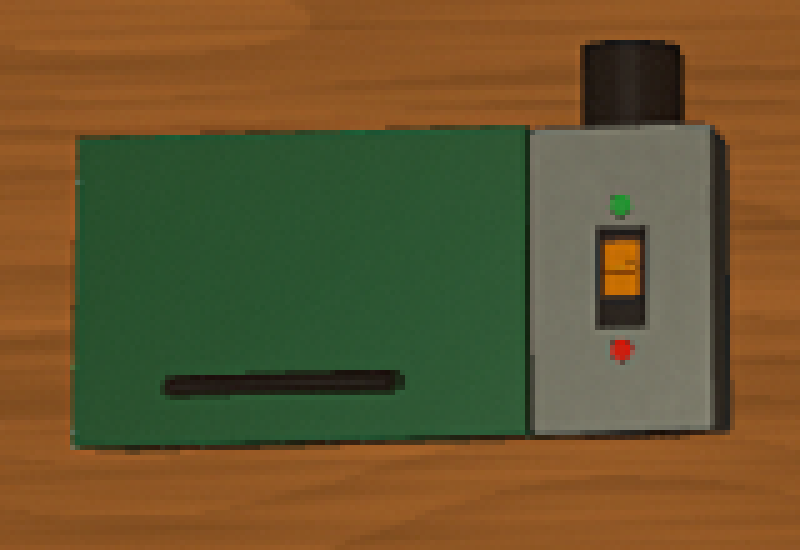

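```bash
cat >> h.py <<'E'
def tool():
    s=read_state(); return np.array(s["tcp_pos"]),R.from_quat(s["eef_rot"]).as_matrix(),s
def down(yaw_deg,phi=0,psi=0):
    """tool x down, tool y (jaw) at world yaw; then tilted about world x by phi (tip toward +y), about world y by psi (tip toward +x)"""
    a=np.radians(yaw_deg);x=np.array([0,0,-1.]);y=np.array([np.cos(a),np.sin(a),0]);z=np.cross(x,y)
    M=np.stack([x,y,z],1)
    return R.from_rotvec([np.radians(phi),0,0]).as_matrix()@R.from_rotvec([0,-np.radians(psi),0]).as_matrix()@M
def go(p,M=None,reach=0):
    """print the turn (units 6deg) and shift (units 40mm, in tool axes AFTER the turn; and in present axes) to bring the point 'reach' ahead of TCP to p"""
    t,T,_=tool()
    if M is None: M=T
    rv=R.from_matrix(T.T@M).as_rotvec(degrees=True)/6
    d=np.array(p)-M[:,0]*reach-t
    print("turn",rv,"n",np.linalg.norm(rv)," shift after turn",M.T@d/40,"n",np.linalg.norm(d)/40," shift before turn",T.T@d/40)
E
python3 - <<'E'
from h import *
t,T,s=tool(); print(T)
c=calibration("wrist");M=np.array(c["camera_from_world"]);o=-M[:3,:3].T@M[:3,3]
print("cam in tool",T.T@(o-t),"axis",T.T@(-M[2,:3]), "img right",T.T@M[0,:3])
ct=calibration("top")
for n,(u,v),z in [("marker",(267,273),10),("nut",(350,237),16),("purple",(318,210),40),("spray",(245,137),150),("tape",(299,143),62),("blue",(401,280),40),("brown2",(427,253),40),("handleL",(122+2,247),123.5),("handleR",(169,246),123.5)]: print(n,onz(ct,u,v,z))
z=lambda a,b:(a/5+90-.5,b/5+170-.5)
C=np.array([onz(ct,*z(*q),88.5) for q in [(77,137),(527,127),(527,436),(73,447)]]);print(C,C.mean(0))
go([540,108,330],down(-90)); go([540,108,330],down(0)); go([540,108,330],down(90))
E
```

```text
[[-0.    0.38  0.92]
 [-0.    0.92 -0.38]
 [-1.   -0.    0.  ]]
cam in tool [ 30.49  -0.7  -71.85] axis [ 0.96 -0.    0.28] img right [ 0.  1. -0.]
marker [392.61 -30.54  10.  ]
nut [ 489.23 -271.65   16.  ]
purple [ 567.15 -180.55   40.  ]
spray [755.71  13.18 150.  ]
tape [ 758.46 -130.84   62.  ]
blue [ 363.05 -409.01   40.  ]
brown2 [ 436.84 -486.81   40.  ]
handleL [471.53 337.36 123.5 ]
handleR [471.13 219.42 123.5 ]
[[611.66 403.88  88.5 ]
 [611.51 158.86  88.5 ]
 [442.17 158.48  88.5 ]
 [442.65 401.99  88.5 ]] [527.  280.8  88.5]
turn [26.23  0.02  0.  ] n 26.230307244220878  shift after turn [ 1.85  8.83 -8.69] n 12.53191978468627  shift before turn [ 1.86 -4.81 11.42]
turn [11.23  0.01  0.01] n 11.230315641299587  shift after turn [1.85 8.69 8.83] n 12.53191978468627  shift before turn [ 1.86 -4.81 11.42]
turn [-3.77 -0.    0.02] n 3.7697263472125138  shift after turn [ 1.85 -8.83  8.69] n 12.53191978468627  shift before turn [ 1.86 -4.81 11.42]
```

```bash
python3 -m pendant '{"dr":[[-0.94,0,0],[-0.94,0,0],[-0.94,0,0],[-0.94,0,0]],"travel":[[0,0,0],[0,0,0],[0,0,0],[0,0,0]],"gripper":[1,1,1,1]}' 40
python3 -m pendant '{"dr":[[0,0,0],[0,0,0],[0,0,0],[0,0,0],[0,0,0],[0,0,0],[0,0,0],[0,0,0],[0,0,0],[0,0,0],[0,0,0],[0,0,0]],"travel":[[0.1,-0.7,0.65],[0.1,-0.7,0.65],[0.1,-0.7,0.65],[0.1,-0.7,0.65],[0.1,-0.7,0.65],[0.1,-0.7,0.65],[0.1,-0.7,0.65],[0.1,-0.7,0.65],[0.1,-0.7,0.65],[0.1,-0.7,0.65],[0.1,-0.7,0.65],[0.1,-0.7,0.65]],"gripper":[1,1,1,1,1,1,1,1,1,1,1,1]}'
python3 - <<'E'
from h import *
t,T,s=tool();print(t,s["t"],s["contact_force"],s["grip_width"]);print(T)
cv2.imwrite("pics/w1.png",read_camera("wrist")[:,:,::-1])
go([562,109,290],down(90))
E
```

```text
t: 0.48
tcp_pos: [192.3, 461.4, 404.3]
eef_rot: [-0.002, 0.707, 0.001, 0.707]
contact_force: [-0.3, 0.1, -0.5]
grip_width: 38.6
t: 1.48
tcp_pos: [504.8, 123.5, 356.3]
eef_rot: [0.0, 0.707, -0.0, 0.707]
contact_force: [0.4, 0.2, 0.1]
grip_width: -0.0
[504.82 123.46 356.26] 1.4833 [0.44 0.17 0.08] -0.024324546822366906
[[-0.  0.  1.]
 [ 0.  1. -0.]
 [-1.  0. -0.]]
turn [-0.07  0.03  0.04] n 0.08738313984664094  shift after turn [ 1.63 -0.26  1.33] n 2.1240377362066396  shift before turn [ 1.64 -0.24  1.33]
```

View pics/w1.png

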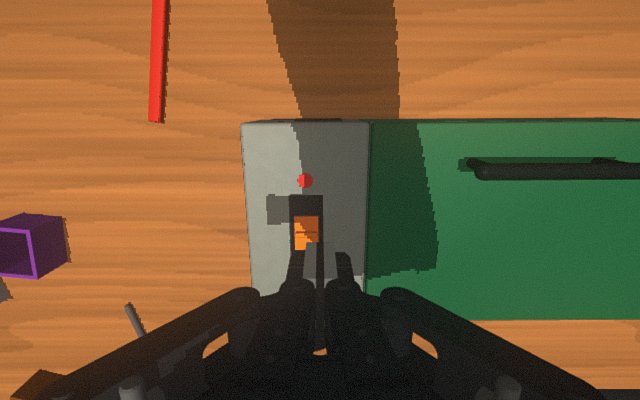

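Run:
```python
from h import *
c=calibration("wrist")
for n,u,v,z in [("red",305,181,78),("orange nearedge",306,216,79),("orange",306,235,80),("con nearL",243,124,78),("con nearR",370,121,78),("con edge2",249,290,78),("conR2",366,290,78),("lid near",640,119,88.5),("lidfar",640,320,88.5),("lidfarR",430,320,88.5),("lidnearR",372,119,88.5)]: print(n,onz(c,u,v,z))
```

```text
red [492.82 105.71  78.  ]
orange nearedge [522.01 105.98  79.  ]
orange [538.39 105.71  80.  ]
con nearL [448.26  59.57  78.  ]
con nearR [446.74 155.77  78.  ]
con edge2 [591.54  53.96  78.  ]
conR2 [591.97 157.73  78.  ]
lid near [446.31 348.08  88.5 ]
lidfar [616.07 395.39  88.5 ]
lidfarR [615.42 212.98  88.5 ]
lidnearR [444.92 155.59  88.5 ]
```

```bash
python3 -m pendant '{"dr":[[0,0,0],[0,0,0],[0,0,0],[0,0,0],[0,0,0]],"travel":[[0.3,-0.1,0.47],[0.4,-0.1,0.5],[0.4,-0.1,0.5],[0.6,-0.08,0],[0.6,0,0]],"gripper":[1,1,1,1,1]}' 40
python3 - <<'E'
from h import *
t,T,s=tool();print(t,s["contact_force"])
cv2.imwrite("pics/w2.png",read_camera("wrist")[:,:,::-1])
cv2.imwrite("pics/s2.png",cv2.resize(read_camera("side")[120:230,160:360,::-1],None,fx=4,fy=4))
E
```

```text
t: 1.95
tcp_pos: [563.8, 109.4, 263.7]
eef_rot: [0.001, 0.707, -0.001, 0.708]
contact_force: [0.0, 0.1, -0.2]
grip_width: -0.4
[563.84 109.36 263.74] [ 0.02  0.08 -0.22]
```

View pics/w2.png

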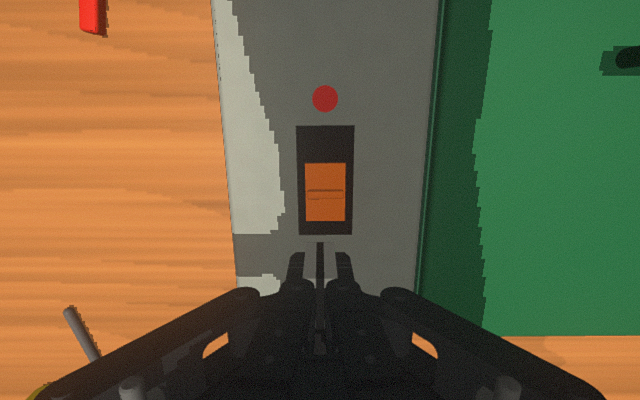

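View pics/s2.png

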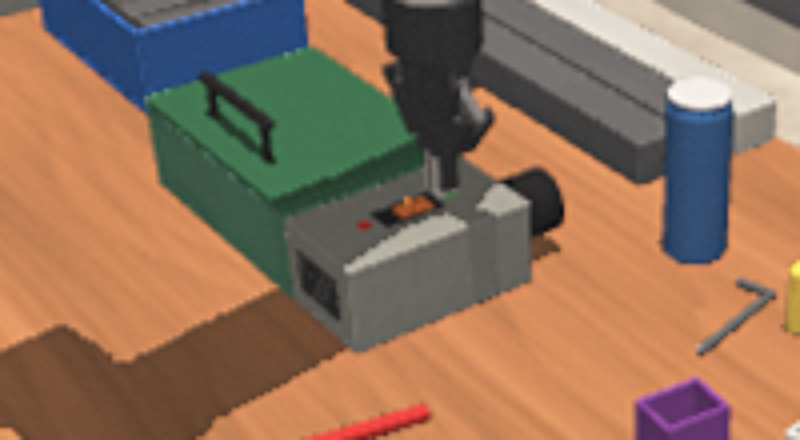

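```bash
python3 -m pendant '{"dr":[[0,0,0],[0,0,0],[0,0,0]],"travel":[[0.1,0,0],[0.09,0,0],[0,0,0]],"gripper":[1,1,1]}' 40
python3 -m pendant '{"dr":[[0,0,0],[0,0,0]],"travel":[[0.05,0,0],[0,0,0]],"gripper":[1,1]}'
```

```text
t: 2.3
tcp_pos: [563.0, 110.3, 258.0]
eef_rot: [0.0, 0.707, -0.0, 0.708]
contact_force: [-0.8, 0.4, 0.3]
grip_width: 0.1
t: 2.47
tcp_pos: [562.9, 110.2, 256.1]
eef_rot: [0.0, 0.706, -0.0, 0.708]
contact_force: [-1.1, 0.5, 0.3]
grip_width: -0.0
```

```bash
python3 -m pendant '{"dr":[[0,0,0],[0,0,0]],"travel":[[0.03,0,0],[0,0,0]],"gripper":[1,1]}'
```

```text
t: 2.63
tcp_pos: [562.8, 110.0, 254.3]
eef_rot: [0.0, 0.707, -0.0, 0.707]
contact_force: [-0.1, -0.8, -0.1]
grip_width: -0.1
```

```bash
python3 -m pendant '{"dr":[[0,0,0],[0,0,0]],"travel":[[0.035,0,0],[0,0,0]],"gripper":[1,1]}'
python3 -m pendant '{"dr":[[0,0,0],[0,0,0],[0,0,0],[0,0,0],[0,0,0]],"travel":[[0,0,-0.1],[0,0,-0.1],[0,0,-0.1],[0,0,-0.1],[0,0,0]],"gripper":[1,1,1,1,1]}'
```

```text
t: 2.8
tcp_pos: [562.7, 109.9, 252.4]
eef_rot: [0.0, 0.707, -0.0, 0.707]
contact_force: [0.5, 1.0, 0.4]
grip_width: 0.2
t: 3.22
tcp_pos: [546.1, 110.0, 252.6]
eef_rot: [0.0, 0.707, -0.0, 0.707]
contact_force: [0.6, -0.0, 0.7]
grip_width: -0.1
```

```bash
python3 -m pendant '{"dr":[[0,0,0],[0,0,0],[0,0,0],[0,0,0]],"travel":[[0,0,-0.05],[0,0,-0.05],[0,0,-0.05],[0,0,0]],"gripper":[1,1,1,1]}'
python3 - <<'E'
from h import *
cv2.imwrite("pics/w3.png",read_camera("wrist")[:,:,::-1])
E
```

```text
t: 3.55
tcp_pos: [540.1, 109.9, 252.5]
eef_rot: [0.0, 0.708, -0.0, 0.707]
contact_force: [0.0, -0.3, -0.2]
grip_width: 0.3
```

View pics/w3.png

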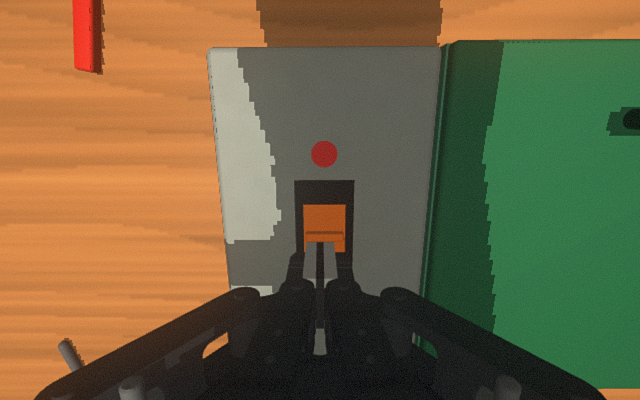

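```bash
python3 -m pendant '{"dr":[[0,0,0],[0,0,0],[0,0,0]],"travel":[[0,0,-0.05],[0,0,-0.05],[0,0,0]],"gripper":[1,1,1]}'
python3 -m pendant '{"dr":[[0,0,0],[0,0,0]],"travel":[[0,0,-0.05],[0,0,-0.05]],"gripper":[1,1]}'
python3 -m pendant '{"dr":[[0,0,0],[0,0,0]],"travel":[[0,0,-0.05],[0,0,0]],"gripper":[1,1]}'
python3 - <<'E'
from h import *
cv2.imwrite("pics/w4.png",read_camera("wrist")[:,:,::-1])
E
```

```text
t: 3.85
tcp_pos: [536.3, 110.0, 252.4]
eef_rot: [0.0, 0.707, -0.0, 0.707]
contact_force: [0.1, -0.0, -0.4]
grip_width: -0.2
t: 4.02
tcp_pos: [534.6, 110.0, 252.9]
eef_rot: [0.0, 0.705, -0.001, 0.709]
contact_force: [10.5, -0.2, -7.2]
grip_width: 0.1
t: 4.18
tcp_pos: [533.8, 110.0, 253.2]
eef_rot: [0.001, 0.704, -0.001, 0.711]
contact_force: [11.2, -0.6, -8.3]
grip_width: -0.2
```

View pics/w4.png

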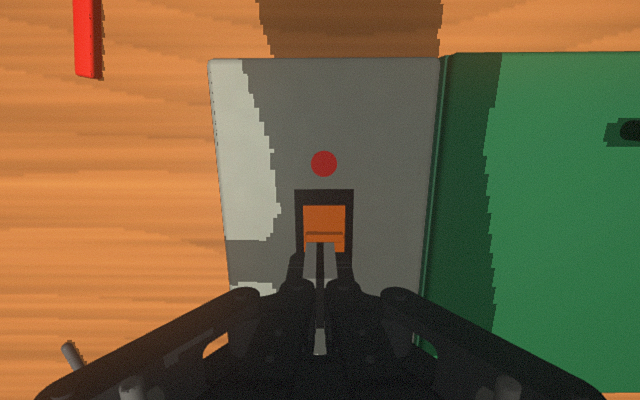

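```bash
python3 -m pendant '{"dr":[[0,0,0],[0,0,0]],"travel":[[0,0,-0.05],[0,0,-0.05]],"gripper":[1,1]}'
python3 -m pendant '{"dr":[[0,0,0],[0,0,0]],"travel":[[0,0,-0.05],[0,0,0]],"gripper":[1,1]}'
```

```text
t: 4.4
tcp_pos: [532.2, 110.1, 253.7]
eef_rot: [0.001, 0.701, -0.001, 0.713]
contact_force: [20.9, -0.3, -15.3]
grip_width: -0.1
t: 4.57
tcp_pos: [531.3, 110.2, 254.1]
eef_rot: [0.001, 0.7, -0.001, 0.714]
contact_force: [20.7, -0.4, -14.2]
grip_width: -0.3
```

Run:
```python
from h import *
w=read_camera("wrist")[:,:,::-1];cv2.imwrite("pics/w5.png",cv2.resize(w[100:300,220:460],None,fx=3.3,fy=3,interpolation=cv2.INTER_NEAREST)[:600,:800])
cv2.imwrite("pics/s5.png",cv2.resize(read_camera("side")[120:220,200:340,::-1],None,fx=5.7,fy=5.7))
print(read_state()["wrist_torque"])
```

```text
[-0.12 -4.67  0.01]
```

View pics/w5.png

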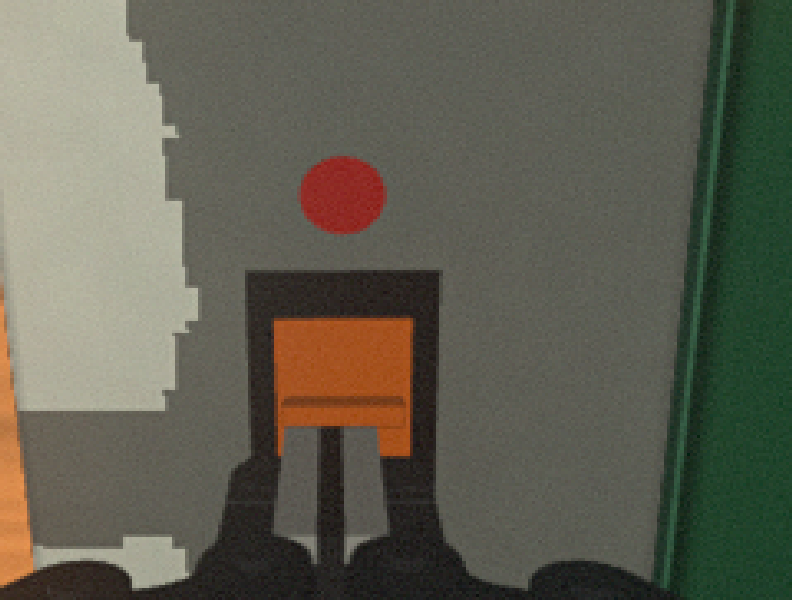

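View pics/s5.png

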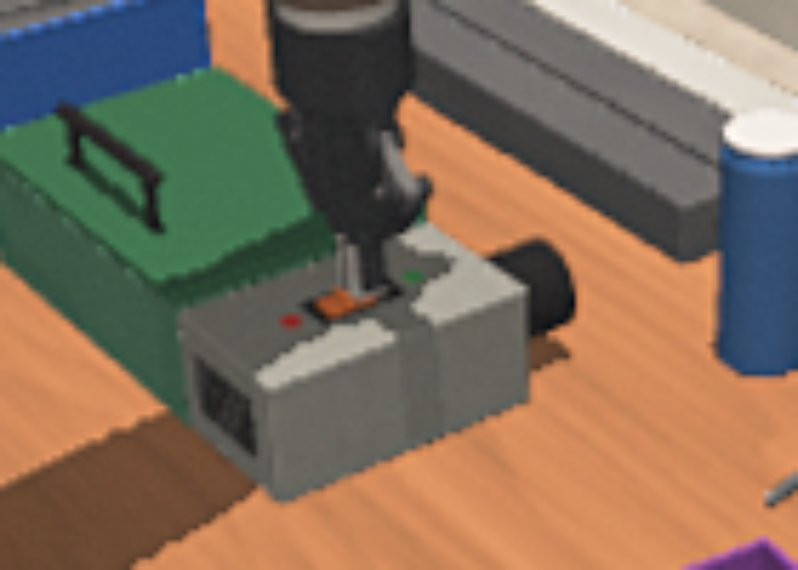

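```bash
python3 -m pendant '{"dr":[[0,0,0],[0,0,0],[0,0,0],[0,0,0],[0,0,0]],"travel":[[0,0,0.3],[0,0,0.3],[-0.3,0,0.3],[-0.4,0,0],[0,0,0]],"gripper":[1,1,1,1,1]}'
python3 - <<'E'
from h import *
w=read_camera("wrist")[:,:,::-1];cv2.imwrite("pics/w6.png",w)
E
```

```text
t: 5.08
tcp_pos: [562.1, 110.1, 283.1]
eef_rot: [0.001, 0.706, -0.0, 0.709]
contact_force: [0.8, -0.1, 0.7]
grip_width: -0.1
```

View pics/w6.png

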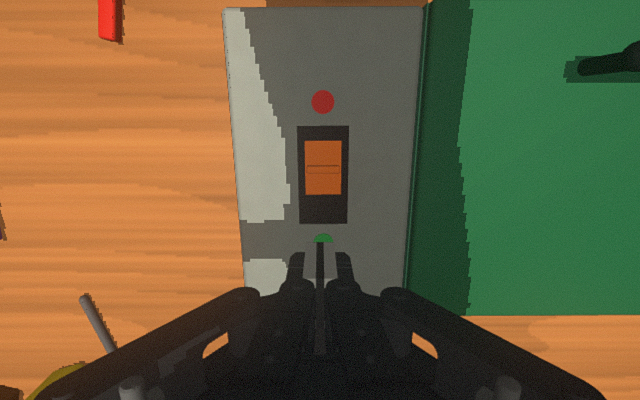

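Run:
```python
from h import *
print(read_state()["qpos"])
go([472,279.5,330],down(0));go([472,279.5,330],down(180))
```

```text
[ 0.19  0.46 -0.01  1.1   0.    0.19]
turn [14.99  0.02 -0.03] n 14.988898120434166  shift after turn [-1.21 -2.23 -4.24] n 4.939026820378384  shift before turn [-1.21  4.23 -2.24]
turn [-15.01   0.03   0.02] n 15.011142268162931  shift after turn [-1.21  2.23  4.24] n 4.939026820378384  shift before turn [-1.21  4.23 -2.24]
```

```bash
python3 -m pendant '{"dr":[[0,0,0],[0,0,0],[1,0,0],[1,0,0],[1,0,0],[1,0,0],[1,0,0],[1,0,0],[1,0,0],[1,0,0],[1,0,0],[1,0,0]],"travel":[[-0.7,0,0],[-0.5,0,0],[0,0,0],[0,0,0],[0,0,0],[0,0,0],[0,0,0],[0,0,0],[0,0,0],[0,0,0],[0,0,0],[0,0,0]],"gripper":[1,1,0.4,0.4,0.4,0.4,0.4,0.4,0.4,0.4,0.4,0.4]}'
python3 -m pendant '{"dr":[[1,0,0],[1,0,0],[1,0,0],[1,0,0],[1,0,0],[0,0,0],[0,0,0],[0,0,0],[0,0,0],[0,0,0],[0,0,0],[0,0,0]],"travel":[[0,0,0],[0,0,0],[0,0,0],[0,0,0],[0,0,0],[0,-0.45,-0.85],[0,-0.45,-0.85],[0,-0.45,-0.85],[0,-0.45,-0.85],[0,-0.43,-0.84],[0,0,0],[0,0,0]],"gripper":[0.4,0.4,0.4,0.4,0.4,0.4,0.4,0.4,0.4,0.4,0.4,0.4]}'
python3 - <<'E'
from h import *
w=read_camera("wrist")[:,:,::-1];cv2.imwrite("pics/w7.png",w)
c=calibration("wrist")
go([472,279.5,278],down(0));print(read_state()["qpos"])
E
```

```text
t: 6.13
tcp_pos: [559.9, 109.9, 327.2]
eef_rot: [0.355, 0.612, -0.356, 0.611]
contact_force: [0.3, -0.5, 0.1]
grip_width: 51.0
t: 7.13
tcp_pos: [469.9, 281.2, 327.5]
eef_rot: [0.498, 0.501, -0.5, 0.501]
contact_force: [0.2, -0.6, 0.6]
grip_width: 51.4
turn [0.01 0.01 0.01] n 0.02070982825798939  shift after turn [1.24 0.03 0.01] n 1.2410201116702209  shift before turn [1.24 0.03 0.01]
[ 0.54  0.38 -0.01  1.19 -0.    2.11]
```

View pics/w7.png

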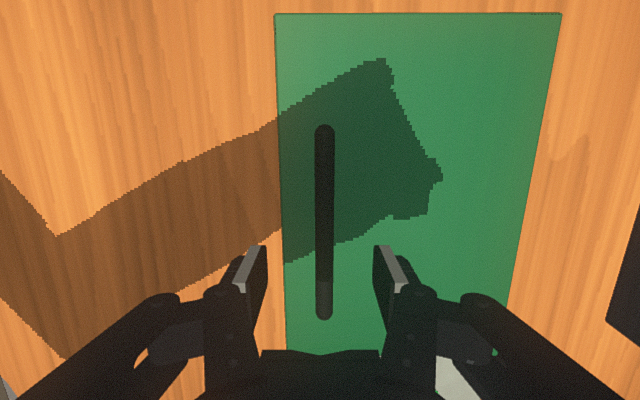

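```bash
python3 -m pendant '{"dr":[[0,0,0],[0,0,0],[0,0,0],[0,0,0],[0,0,0],[0,0,0],[0,0,0],[0,0,0],[0,0,0]],"travel":[[0.4,0.02,0],[0.4,0.02,0],[0.4,0,0],[0,0,0],[0,0,0],[0,0,0],[0,0,0],[0,0,0],[0,0,0]],"gripper":[0.4,0.4,0.4,0.4,1,1,1,1,1]}' 40
python3 - <<'E'
from h import *
c=calibration("wrist"); 
h0=np.array([-140,43.]);L=np.array([0,0])
pp=None
for d in range(0,105,5):
    a=np.radians(d);p=np.array([-140*np.cos(a)+43*np.sin(a),43*np.cos(a)+140*np.sin(a)])
    if pp is not None: print(d,(p-pp)/40,p)
    pp=p
E
```

```text
t: 7.93
tcp_pos: [472.5, 279.4, 281.6]
eef_rot: [-0.5, -0.5, 0.501, -0.499]
contact_force: [-4.8, -1.7, 4.3]
grip_width: 9.4
5 [0.11 0.3 ] [-135.72   55.04]
10 [0.13 0.29] [-130.41   66.66]
15 [0.16 0.28] [-124.1    77.77]
20 [0.18 0.26] [-116.85   88.29]
25 [0.2  0.25] [-108.71   98.14]
30 [0.22 0.23] [-99.74 107.24]
35 [0.24 0.21] [-90.02 115.52]
40 [0.26 0.19] [-79.61 122.93]
45 [0.28 0.16] [-68.59 129.4 ]
50 [0.29 0.14] [-57.05 134.89]
55 [0.3  0.11] [-45.08 139.35]
60 [0.31 0.08] [-32.76 142.74]
65 [0.31 0.06] [-20.2  145.06]
70 [0.32 0.03] [ -7.48 146.26]
75 [0.32 0.  ] [  5.3  146.36]
80 [ 0.32 -0.03] [ 18.04 145.34]
85 [ 0.31 -0.05] [ 30.63 143.21]
90 [ 0.31 -0.08] [ 43. 140.]
95 [ 0.3  -0.11] [ 55.04 135.72]
100 [ 0.29 -0.13] [ 66.66 130.41]
```

```bash
python3 -m pendant '{"dr":[[0,0,0],[0,0,0],[0,0,0],[0,0,0],[0,0,0],[0,0,0]],"travel":[[-0.3,0.11,0],[-0.29,0.13,0],[-0.28,0.16,0],[-0.26,0.18,0],[-0.25,0.2,0],[-0.23,0.22,0]],"gripper":[1,1,1,1,1,1]}'
python3 -m pendant '{"dr":[[0,0,0],[0,0,0],[0,0,0],[0,0,0],[0,0,0],[0,0,0],[0,0,0],[0,0,0]],"travel":[[-0.21,0.24,0],[-0.19,0.26,0],[-0.16,0.28,0],[-0.14,0.29,0],[-0.11,0.3,0],[-0.08,0.31,0],[-0.06,0.31,0],[0,0,0]],"gripper":[1,1,1,1,1,1,1,1]}'
python3 - <<'E'
from h import *
cv2.imwrite("pics/s8.png",cv2.resize(read_camera("side")[50:230,130:360,::-1],None,fx=3.3,fy=3.3))
cv2.imwrite("pics/w8.png",read_camera("wrist")[:,:,::-1])
E
```

```text
t: 8.43
tcp_pos: [510.4, 279.6, 344.7]
eef_rot: [0.497, 0.503, -0.502, 0.498]
contact_force: [-10.7, 0.9, 2.2]
grip_width: 9.5
t: 9.1
tcp_pos: [593.8, 279.7, 386.5]
eef_rot: [0.502, 0.5, -0.499, 0.5]
contact_force: [-2.5, -0.1, 8.8]
grip_width: 9.4
```

View pics/s8.png

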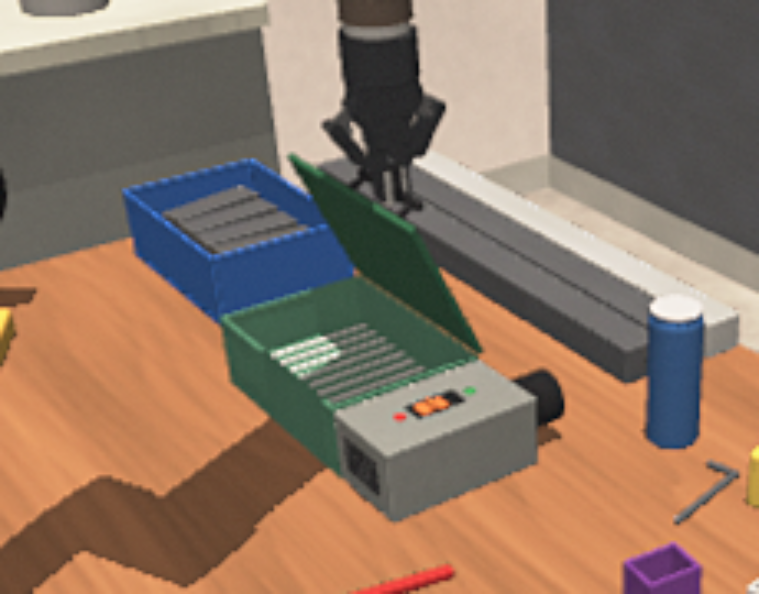

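View pics/w8.png

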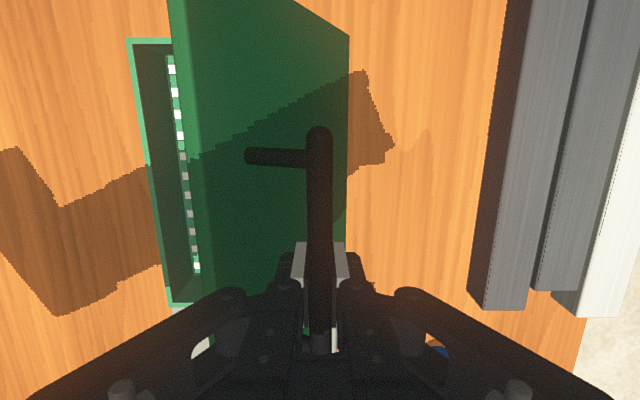

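```bash
python3 -m pendant '{"dr":[[0,0,0],[0,0,0],[0,0,0],[0,0,0],[0,0,0],[0,0,0],[0,0,0],[0,0,0],[0,0,0],[0,0,0],[0,0,0],[0,0,0]],"travel":[[0,0,0],[0,0,0],[0,0,0],[-0.3,0,0],[-0.5,0,0],[-0.5,0,0],[0,-0.8,0],[0,-0.9,0],[0,-0.9,0],[0,-0.9,0],[0,-0.9,0],[0,-0.5,0]],"gripper":[0.6,0.6,0.6,0.6,0.6,0.6,1,1,1,1,1,1]}'
python3 - <<'E'
from h import *
t,T,s=tool();print(t,s["qpos"])
cv2.imwrite("pics/w9.png",read_camera("wrist")[:,:,::-1])
go([525,280,200],down(0,0,40),173)
E
```

```text
t: 10.2
tcp_pos: [393.6, 279.1, 434.9]
eef_rot: [-0.499, -0.5, 0.501, -0.5]
contact_force: [0.2, 0.3, 0.8]
grip_width: -0.2
[393.61 279.13 434.86] [0.62 0.2  0.03 1.4  0.   2.19]
turn [ 0.02 -0.    6.7 ] n 6.699876310912989  shift after turn [ 2.32 -1.23 -0.02] n 2.6276659378219867  shift before turn [ 2.57  0.56 -0.02]
```

View pics/w9.png

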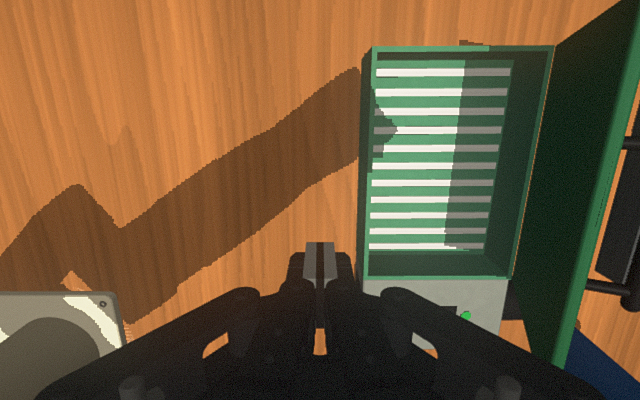

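```bash
python3 -m pendant '{"dr":[[0,0,0.96],[0,0,0.96],[0,0,0.96],[0,0,0.96],[0,0,0.96],[0,0,0.96],[0,0,0.94],[0,0,0],[0,0,0],[0,0,0],[0,0,0],[0,0,0]],"travel":[[0,0,0],[0,0,0],[0,0,0],[0,0,0],[0,0,0],[0,0,0],[0,0,0],[0.6,-0.3,0],[0.6,-0.3,0],[0.6,-0.3,0],[0.5,-0.33,0],[0,0,0]],"gripper":[1,1,1,1,1,1,1,1,1,1,1,1]}'
python3 - <<'E'
from h import *
t,T,s=tool();print(t,t+173*T[:,0],s["qpos"])
cv2.imwrite("pics/s10.png",cv2.resize(read_camera("side")[50:230,130:360,::-1],None,fx=3.3,fy=3.3))
E
```

```text
t: 11.25
tcp_pos: [417.2, 278.1, 327.2]
eef_rot: [0.638, 0.299, -0.302, 0.642]
contact_force: [0.0, -0.3, -0.5]
grip_width: 0.3
[417.22 278.06 327.17] [527.67 276.97 194.02] [ 0.7   0.11 -0.5   0.4  -0.43  2.14]
```

View pics/s10.png

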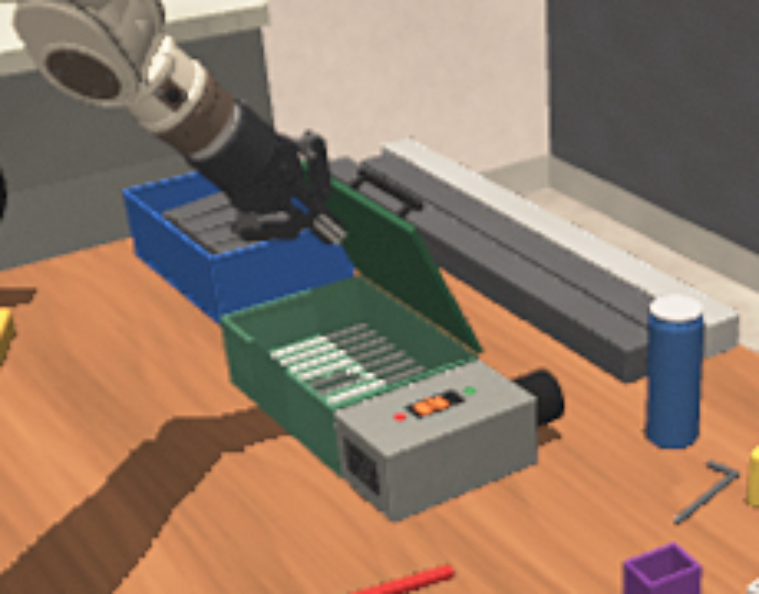

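```bash
python3 -m pendant '{"dr":[[0,0,0],[0,0,0],[0,0,0],[0,0,0],[0,0,0],[0,0,0],[0,0,0],[0,0,0],[0,0,0]],"travel":[[0.17,0.27,0],[0.17,0.27,0],[0.17,0.27,0],[0.17,0.27,0],[0.17,0.27,0],[0.17,0.27,0],[0.17,0.27,0],[0.17,0.27,0],[0,0,0]],"gripper":[1,1,1,1,1,1,1,1,1]}'
python3 - <<'E'
from h import *
t,T,s=tool();print(t,t+173*T[:,0],s["contact_force"])
cv2.imwrite("pics/s11.png",cv2.resize(read_camera("side")[50:230,130:360,::-1],None,fx=3.3,fy=3.3))
E
```

```text
t: 12.05
tcp_pos: [522.7, 279.5, 348.4]
eef_rot: [0.643, 0.296, -0.298, 0.641]
contact_force: [-0.2, 0.2, 0.3]
grip_width: -0.2
[522.74 279.48 348.4 ] [634.8  279.32 216.59] [-0.2   0.16  0.31]
```

View pics/s11.png

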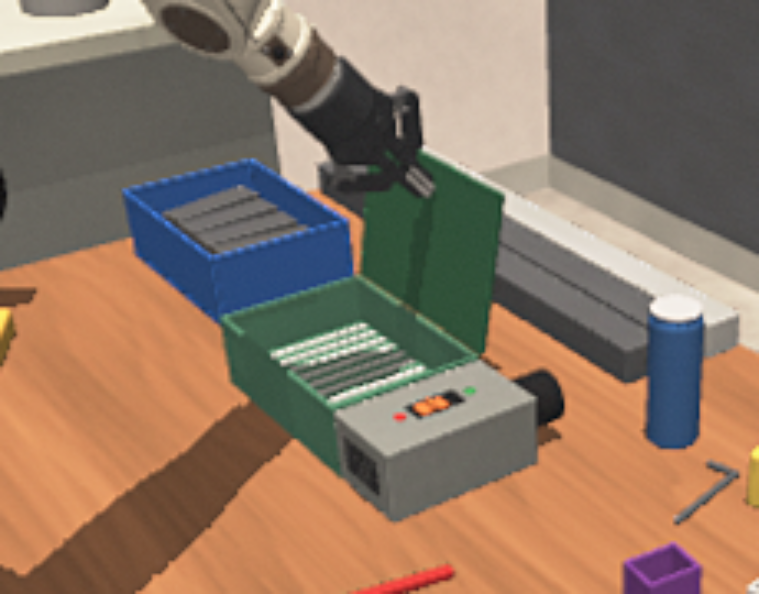

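```bash
python3 -m pendant '{"dr":[[0,0,0],[0,0,0],[0,0,0],[0,0,-0.96],[0,0,-0.96],[0,0,-0.96],[0,0,-0.96],[0,0,-0.96],[0,0,-0.96],[0,0,-0.94],[0,0,0]],"travel":[[-0.8,-0.4,0],[-0.9,0,0],[-0.9,0,0],[0,0,0],[0,0,0],[0,0,0],[0,0,0],[0,0,0],[0,0,0],[0,0,0],[0,0,0]],"gripper":[1,1,1,1,1,1,1,1,0.5,0.1,0.1]}'
python3 - <<'E'
from h import *
t,T,s=tool();print(t,s["qpos"],s["t"])
ti=read_camera("top")[:,:,::-1];cv2.imwrite("pics/t12.png",ti)
cv2.imwrite("pics/s12.png",read_camera("side")[:,:,::-1])
E
```

```text
t: 13.02
tcp_pos: [441.8, 279.7, 416.4]
eef_rot: [-0.5, -0.5, 0.501, -0.499]
contact_force: [0.8, 0.4, -0.8]
grip_width: 35.9
[441.8  279.68 416.41] [0.56 0.28 0.09 1.38 0.   2.14] 13.0167
```

View pics/t12.png

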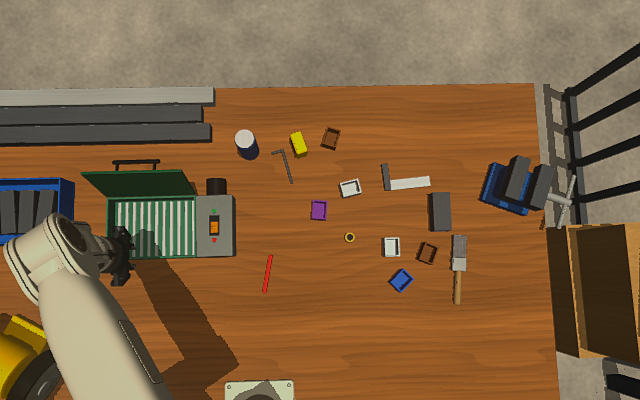

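View pics/s12.png

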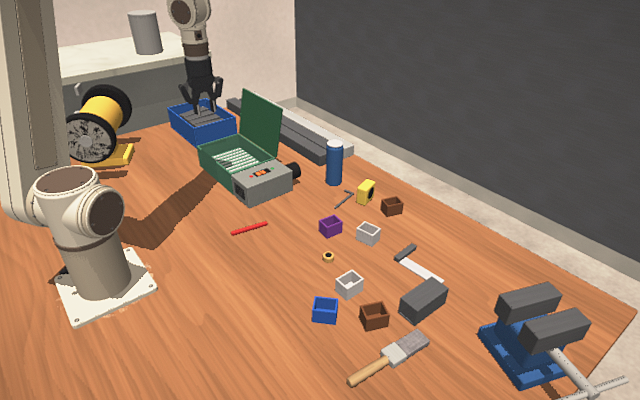

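```bash
python3 -m pendant '{"dr":[[0,0,0],[0,0,0],[0,0,0],[0,0,0],[0,0,0],[0,0,0],[0,0,0],[0,0,0],[0,0,0],[0,0,0],[0,0,0],[0,0,0]],"travel":[[0,0,0.8],[0,0,0.8],[0,0,0.8],[0,0,0.8],[0,0,0.8],[0,0,0.8],[0,0,0.8],[0,0,0.8],[0,0,0.8],[0,0,0.8],[0,0,0.8],[0,0,0.8]],"gripper":[0.1,0.1,0.1,0.1,0.1,0.1,0.1,0.1,0.1,0.1,0.1,0.1]}'
python3 -m pendant '{"dr":[[0,0,0],[0,0,0],[0,0,0],[0,0,0],[0,0,0],[0,0,0],[0,0,0],[0,0,0],[0,0,0],[0,0,0]],"travel":[[0,0,0.8],[0,0,0.8],[0,0,0.8],[0.4,0,0.8],[0.4,0,0.8],[0.4,0,0.8],[0.6,0.2,0.8],[0.6,0.2,0.8],[0.5,0,0.4],[0,0,0]],"gripper":[0.1,0.1,0.1,0.1,0.1,0.1,0.1,0.1,0.1,0.1]}'
python3 - <<'E'
from h import *
t,T,s=tool();print(t,s["qpos"],s["t"]);print(T)
cv2.imwrite("pics/w13.png",read_camera("wrist")[:,:,::-1])
E
```

```text
t: 14.12
tcp_pos: [439.4, -105.6, 416.9]
eef_rot: [0.501, 0.498, -0.5, 0.502]
contact_force: [1.0, 0.4, -0.8]
grip_width: 76.9
t: 14.95
tcp_pos: [454.4, -378.4, 295.6]
eef_rot: [-0.5, -0.5, 0.502, -0.498]
contact_force: [-0.5, 0.6, -0.3]
grip_width: 77.2
[ 454.41 -378.39  295.62] [-0.69  0.49  0.07  1.16 -0.    0.88] 14.95
[[-0.  1. -0.]
 [ 0. -0. -1.]
 [-1. -0. -0.]]
```

View pics/w13.png

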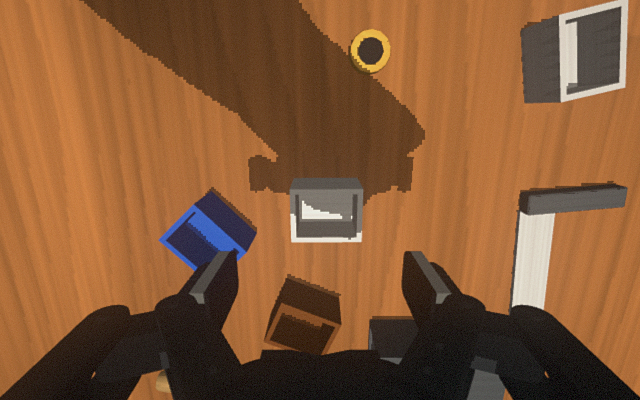

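Run:
```python
from h import *
c=calibration("wrist")
q=np.array([onz(c,u,v,40) for u,v in [(290,187),(362,187),(362,242),(291,242)]]);print(q,q.mean(0))
print("blue",[onz(c,u,v,40) for u,v in [(160,239),(206,280),(249,244)]],onz(c,257,228,0),onz(c,188,213,40))
print("brown",onz(c,288,276,0),onz(c,341,322,40))
print(np.array([onz(c,u,v,40) for u,v in [(560,14),(627,0),(560,102),(627,88)]]).mean(0))
```

```text
[[ 431.62 -361.5    40.  ]
 [ 484.8  -361.61   40.  ]
 [ 486.33 -405.6    40.  ]
 [ 431.1  -405.52   40.  ]] [ 458.46 -383.56   40.  ]
blue [array([ 329.35, -402.84,   40.  ]), array([ 361.41, -438.69,   40.  ]), array([ 398.29, -407.16,   40.  ])] [ 396.67 -409.32    0.  ] [ 353.7 -381.6   40. ]
brown [ 423.17 -457.9     0.  ] [ 471.18 -478.6    40.  ]
[ 633.33 -271.25   40.  ]
```

```bash
python3 -m pendant '{"dr":[[0,0,0],[0,0,0],[0,0,0],[0,0,0],[0,0,0],[0,0,0],[0,0,0]],"travel":[[0,0.1,0.18],[0.3,0,0],[0.7,0,0],[0.7,0,0],[0.7,0,0],[0.44,0,0],[0,0,0]],"gripper":[0.2,0.2,0.2,0.2,0.2,0.2,0.2]}' 50
python3 - <<'E'
from h import *
t,T,s=tool();print(t,s["contact_force"])
cv2.imwrite("pics/w14.png",read_camera("wrist")[:,:,::-1])
E
```

```text
t: 15.58
tcp_pos: [459.3, -381.7, 184.6]
eef_rot: [0.5, 0.502, -0.5, 0.499]
contact_force: [-0.6, 0.3, 0.1]
grip_width: 68.4
[ 459.34 -381.65  184.58] [-0.63  0.34  0.09]
```

View pics/w14.png

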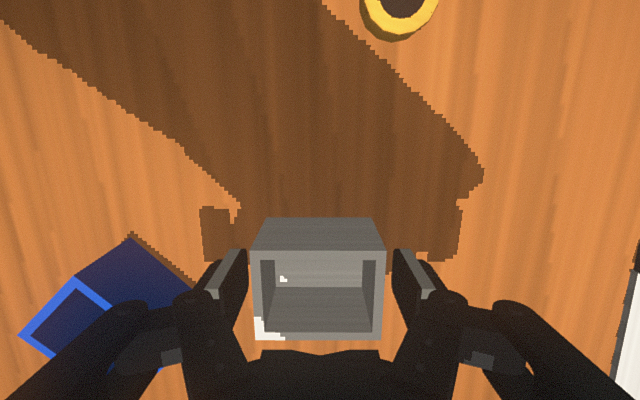

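Run:
```python
from h import *
c=calibration("wrist")
print([onz(c,u,v,40) for u,v in [(251,250),(386,250),(382,340),(255,340)]])
t,T,s=tool();print(proj(c,t+168*T[:,0]), proj(c,t+150*T[:,0]),proj(c,t+150*T[:,0]+32*T[:,1]))
```

```text
[array([ 431.88, -365.85,   40.  ]), array([ 486.01, -365.77,   40.  ]), array([ 486.85, -408.94,   40.  ]), array([ 431.03, -409.05,   40.  ])]
[320.62 262.39] [320.73 282.18] [395.92 282.2 ]
```

```bash
python3 -m pendant '{"dr":[[0,0,0],[0,0,0],[0,0,0],[0,0,0],[0,0,0],[0,0,0],[0,0,0],[0,0,0],[0,0,0],[0,0,0],[0,0,0]],"travel":[[0,0,0.07],[0,0,0.06],[0,0,0],[0,0,0],[0,0,0],[0,0,0],[-0.3,0,0],[-0.5,0,0],[-0.8,0,0],[-0.8,0,0],[-0.6,0,0]],"gripper":[0.2,0.2,1,1,1,1,1,1,1,1,1]}' 60
python3 - <<'E'
from h import *
go([480,-120,300],down(0));print(read_state()["contact_force"])
E
```

```text
t: 16.55
tcp_pos: [460.0, -389.0, 310.0]
eef_rot: [0.5, 0.498, -0.5, 0.501]
contact_force: [0.4, -0.4, -0.6]
grip_width: 53.1
turn [-0.01  0.02 -0.02] n 0.03450928283660952  shift after turn [ 0.25  0.5  -6.73] n 6.7488429831995305  shift before turn [ 0.24  0.49 -6.73]
[ 0.42 -0.43 -0.63]
```

```bash
python3 -m pendant '{"dr":[[0,0,0],[0,0,0],[0,0,0],[0,0,0],[0,0,0]],"travel":[[0,0.03,-0.4],[0,0.03,-0.6],[0,0.03,-0.6],[0,0.03,-0.5],[0,0,0]],"gripper":[1,1,1,1,1]}'
python3 -m pendant '{"dr":[[0,0.972,0],[0,0.972,0],[0,0.972,0],[0,0.972,0],[0,0.972,0],[0,0.972,0],[0,0.972,0],[0,0.972,0],[0,0.972,0],[0,0.972,0],[0,0.972,0],[0,0.972,0]],"travel":[[0,0,0],[0,0,0],[0,0,0],[0,0,0],[0,0,0],[0,0,0],[0,0,0],[0,0,0],[0,0,0],[0,0,0],[0,0,0],[0,0,0]],"gripper":[1,1,1,1,1,1,1,1,1,1,1,1]}'
python3 - <<'E'
from h import *
t,T,s=tool();print(t,s["qpos"],s["grip_width"]);print(T)
go([465,-150-154,120],down(0,70));go([465,-150-154,86],down(0,70))
cv2.imwrite("pics/s15.png",read_camera("side")[:,:,::-1])
E
```

```text
t: 16.97
tcp_pos: [464.6, -301.7, 307.3]
eef_rot: [0.5, 0.501, -0.499, 0.5]
contact_force: [-0.7, -0.6, 0.1]
grip_width: 52.8
t: 17.97
tcp_pos: [462.1, -301.6, 303.4]
eef_rot: [0.699, 0.693, -0.123, 0.127]
contact_force: [-21.5, 21.2, 53.0]
grip_width: 52.7
[ 462.08 -301.63  303.4 ] [-0.74  0.83  0.35  2.15  0.77  0.36] 52.67562135329001
[[ 0.01  1.    0.  ]
 [ 0.94 -0.01 -0.35]
 [-0.35  0.01 -0.94]]
turn [ 0.05  0.07 -0.09] n 0.121925038046048  shift after turn [1.51 0.07 4.33] n 4.585954564933235  shift before turn [1.54 0.04 4.32]
turn [ 0.05  0.07 -0.09] n 0.121925038046048  shift after turn [1.8  0.07 5.13] n 5.43580378210056  shift before turn [1.84 0.03 5.12]
```

View pics/s15.png

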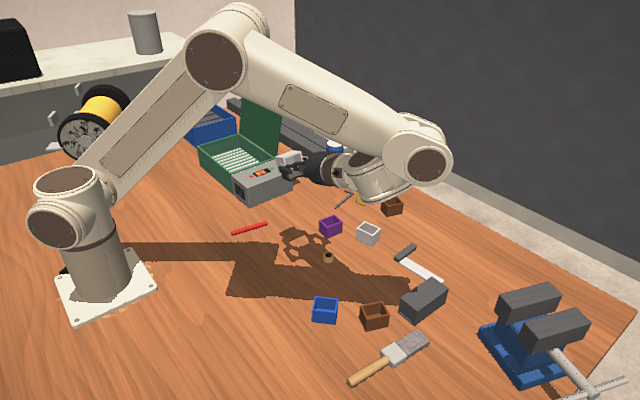

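```bash
python3 -m pendant '{"dr":[[0.35,0,0.94],[0.35,0,0.94],[0.35,0,0.94],[0,0,0]],"travel":[[0,0,0],[0,0,0],[0,0,0],[0,0,0]],"gripper":[1,1,1,1]}'
python3 - <<'E'
from h import *
t,T,s=tool();print(t,s["qpos"],s["grip_width"],s["contact_force"]);print(T)
E
```

```text
t: 18.35
tcp_pos: [460.7, -300.6, 304.2]
eef_rot: [0.799, 0.574, -0.143, 0.105]
contact_force: [0.1, 0.0, -0.0]
grip_width: 52.9
[ 460.72 -300.62  304.24] [-0.78  0.73  0.19  1.9   1.    0.62] 52.93674510954452 [ 0.07  0.01 -0.04]
[[ 0.3   0.95 -0.11]
 [ 0.89 -0.32 -0.33]
 [-0.35  0.   -0.94]]
```

```bash
cat >> h.py <<'E'
def tilt(head,phi):
    """jaw horizontal at heading-90; tip tilted by phi toward heading (deg)"""
    return R.from_rotvec([0,0,np.radians(head-90)]).as_matrix()@down(0,phi)
E
python3 - <<'E'
from h import *
go([425,-281,120],tilt(72,70));go([425,-281,87],tilt(72,70))
E
```

```text
turn [ 0.01  0.08 -0.1 ] n 0.12798210723686906  shift after turn [ 1.75 -1.    4.26] n 4.717321230192787  shift before turn [ 1.78 -1.02  4.25]
turn [ 0.01  0.08 -0.1 ] n 0.12798210723686906  shift after turn [ 2.04 -1.    5.04] n 5.5257217066209865  shift before turn [ 2.07 -1.03  5.02]
```

```bash
python3 -m pendant '{"dr":[[0,0,0],[0,0,0],[0,0,0],[0,0,0],[0,0,0],[0,0,0]],"travel":[[0.2,-0.3,0.5],[0.25,-0.3,0.6],[0.3,-0.2,0.7],[0.3,-0.2,0.7],[0.3,0,0.7],[0,0,0]],"gripper":[1,1,1,1,1,1]}'
python3 - <<'E'
from h import *
t,T,s=tool();print(t,s["qpos"],s["grip_width"],s["contact_force"]);print(T)
go([425,-281,87],tilt(72,70))
E
```

```text
t: 18.85
tcp_pos: [424.3, -280.6, 159.8]
eef_rot: [0.797, 0.578, -0.144, 0.101]
contact_force: [-0.4, 0.8, -1.1]
grip_width: 52.5
[ 424.27 -280.55  159.83] [-0.8   0.86 -0.01  1.6   0.98  0.59] 52.45368216089965 [-0.36  0.78 -1.13]
[[ 0.29  0.95 -0.11]
 [ 0.89 -0.31 -0.33]
 [-0.35 -0.01 -0.94]]
turn [-0.06  0.04 -0.01] n 0.07196807483365936  shift after turn [0.62 0.02 1.71] n 1.8208198088600522  shift before turn [0.63 0.03 1.71]
```

```bash
python3 -m pendant '{"dr":[[0,0,0],[0,0,0],[0,0,0],[0,0,0]],"travel":[[0.2,0,0.6],[0.2,0,0.55],[0.12,0,0.3],[0,0,0]],"gripper":[1,1,1,1]}'
python3 - <<'E'
from h import *
t,T,s=tool();print(t,s["qpos"],s["grip_width"],s["contact_force"])
cv2.imwrite("pics/s16.png",cv2.resize(read_camera("side")[150:330,250:490,::-1],None,fx=3.3,fy=3.3))
cv2.imwrite("pics/w16.png",read_camera("wrist")[:,:,::-1])
E
```

```text
t: 19.18
tcp_pos: [425.5, -282.1, 101.5]
eef_rot: [0.798, 0.577, -0.143, 0.103]
contact_force: [-0.7, 0.9, -1.0]
grip_width: 52.8
[ 425.47 -282.13  101.53] [-0.8   0.96 -0.    1.51  0.98  0.59] 52.75991819545246 [-0.75  0.95 -1.03]
```

View pics/s16.png

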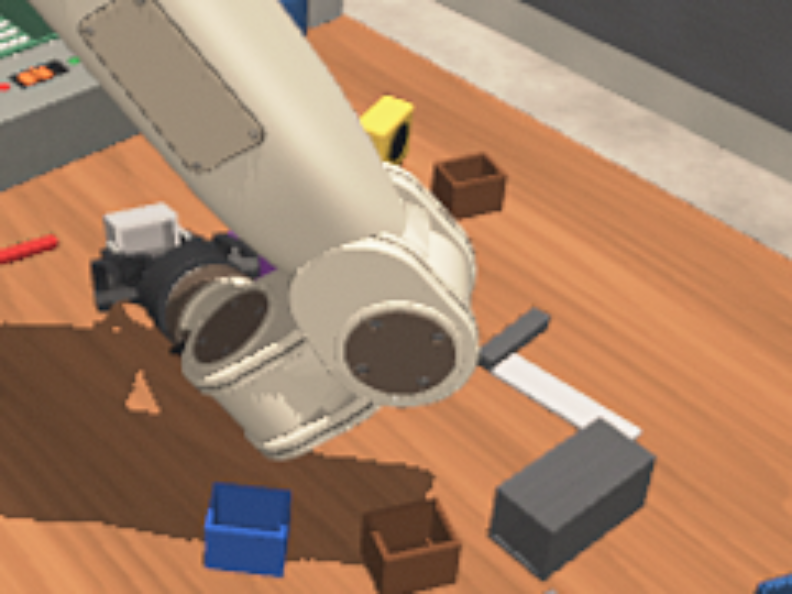

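View pics/w16.png

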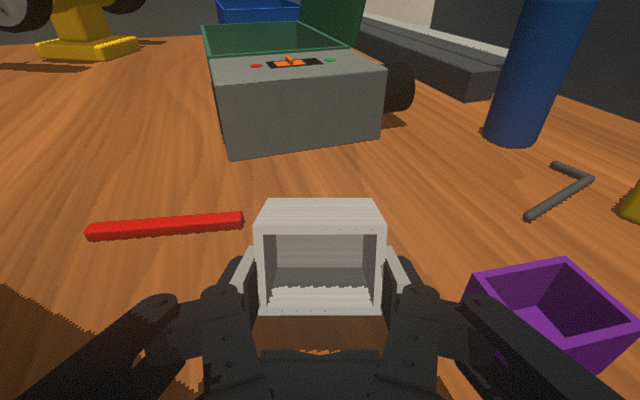

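```bash
python3 -m pendant '{"dr":[[0,0,0],[0,0,0],[0,0,0]],"travel":[[0.06,0,0.16],[0.06,0,0.16],[0,0,0]],"gripper":[1,1,1]}'
python3 -m pendant '{"dr":[[0,0,0],[0,0,0]],"travel":[[0.02,0,0.05],[0,0,0]],"gripper":[1,1]}'
```

```text
t: 19.53
tcp_pos: [425.6, -282.2, 88.7]
eef_rot: [0.798, 0.576, -0.143, 0.104]
contact_force: [-0.9, 0.1, -0.3]
grip_width: 52.7
t: 19.7
tcp_pos: [425.6, -282.1, 86.8]
eef_rot: [0.798, 0.576, -0.143, 0.104]
contact_force: [0.2, -0.2, 0.2]
grip_width: 52.8
```

```bash
python3 -m pendant '{"dr":[[0,0,0],[0,0,0]],"travel":[[0.03,0,0.07],[0,0,0]],"gripper":[1,1]}'
python3 -m pendant '{"dr":[[0,0,0],[0,0,0]],"travel":[[0.02,0,0.05],[0,0,0]],"gripper":[1,1]}'
```

```text
t: 19.87
tcp_pos: [425.6, -281.9, 83.6]
eef_rot: [0.798, 0.576, -0.143, 0.104]
contact_force: [0.6, 0.8, -0.9]
grip_width: 52.8
t: 20.03
tcp_pos: [425.6, -281.9, 81.4]
eef_rot: [0.798, 0.576, -0.143, 0.104]
contact_force: [0.3, 0.3, -0.8]
grip_width: 52.8
```

```bash
python3 -m pendant '{"dr":[[0,0,0],[0,0,0]],"travel":[[0.02,0,0.05],[0,0,0]],"gripper":[1,1]}'
python3 - <<'E'
from h import *
w=read_camera("wrist")[:,:,::-1];cv2.imwrite("pics/w17.png",w)
E
```

```text
t: 20.2
tcp_pos: [425.7, -282.0, 79.5]
eef_rot: [0.799, 0.576, -0.143, 0.104]
contact_force: [-0.4, -0.3, -0.4]
grip_width: 52.5
```

View pics/w17.png

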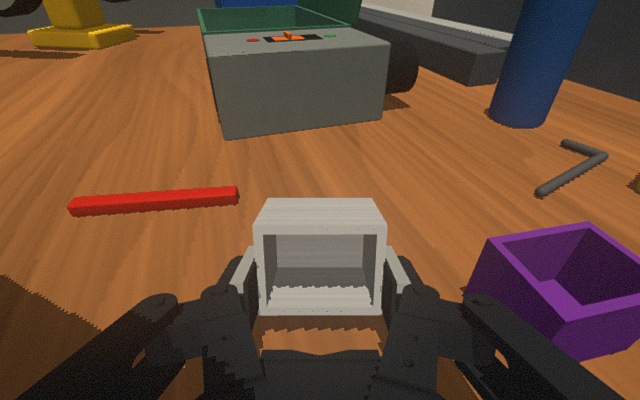

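```bash
python3 -m pendant '{"dr":[[0,0,0],[0,0,0]],"travel":[[0.02,0,0.05],[0,0,0]],"gripper":[1,1]}'
python3 -m pendant '{"dr":[[0,0,0],[0,0,0]],"travel":[[0.02,0,0.05],[0,0,0]],"gripper":[1,1]}'
python3 - <<'E'
from h import *
cv2.imwrite("pics/s17.png",cv2.resize(read_camera("side")[190:260,260:360,::-1],None,fx=8,fy=8))
E
```

```text
t: 20.42
tcp_pos: [425.5, -282.1, 78.8]
eef_rot: [0.799, 0.575, -0.142, 0.102]
contact_force: [-3.1, -2.1, 11.0]
grip_width: 52.7
t: 20.58
tcp_pos: [425.3, -282.2, 78.3]
eef_rot: [0.8, 0.574, -0.142, 0.101]
contact_force: [-6.9, -4.5, 20.2]
grip_width: 52.9
```

View pics/s17.png

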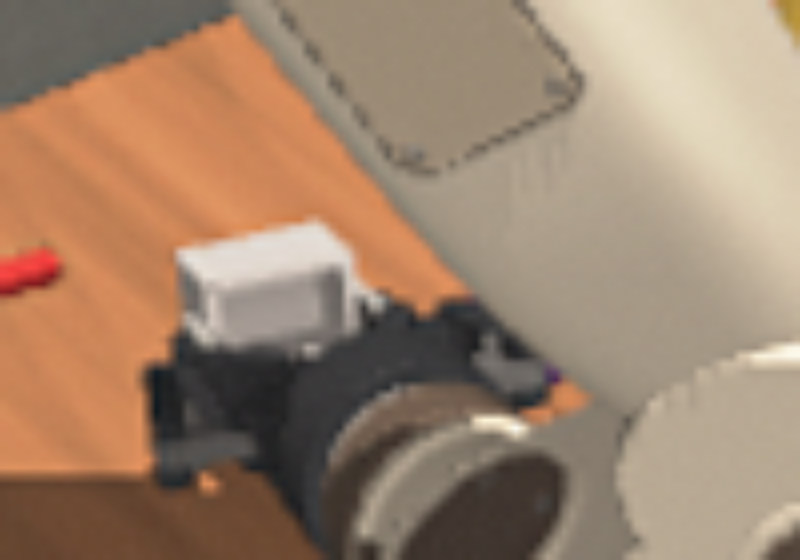

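```bash
python3 -m pendant '{"dr":[[0,0,0],[0,0,0],[0,0,0],[0,0,0],[0,0,0],[0,0,0]],"travel":[[-0.03,0,-0.07],[0,0,0],[0,0,0],[0,0,0],[0,0,0],[0,0,0]],"gripper":[1,0.22,0.22,0.22,0.22,0.22]}'
python3 - <<'E'
from h import *
w=read_camera("wrist")[:,:,::-1];cv2.imwrite("pics/w18.png",w)
E
```

```text
t: 21.13
tcp_pos: [425.7, -281.8, 77.8]
eef_rot: [0.798, 0.576, -0.143, 0.104]
contact_force: [0.5, 0.1, 0.6]
grip_width: 66.5
```

View pics/w18.png

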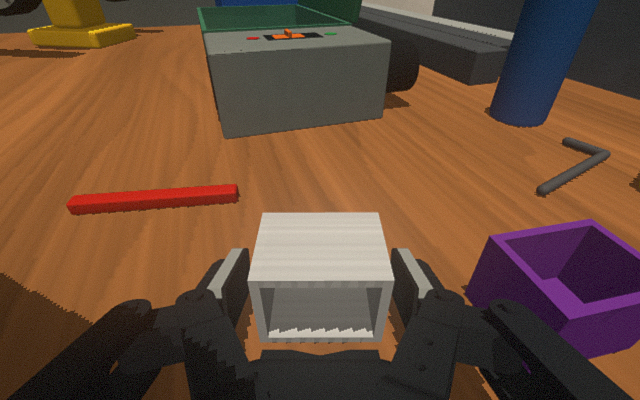

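```bash
python3 - <<'E'
from h import *
c=calibration("wrist")
q=np.array([onz(c,u,v,42) for u,v in [(262,213),(380,213),(392,284),(250,284)]]);print(q,q.mean(0))
E
python3 -m pendant '{"dr":[[0,0,0],[0,0,0],[0,0,0],[0,0,0],[0,0,0],[0,0,0],[0,0,0],[0,0,0],[0,0,0]],"travel":[[-0.4,0,0],[-0.8,0,0],[-0.8,0,0],[-0.4,0,-0.4],[0,0,-0.8],[0,0,-0.8],[0,0,-0.8],[0,0,-0.8],[0,0,-0.8]],"gripper":[0.22,0.22,0.22,0.22,0.22,0.22,0.22,0.22,0.22]}'
python3 - <<'E'
from h import *
t,T,s=tool();print(t,s["qpos"],s["contact_force"])
E
```

```text
[[ 452.93 -113.67   42.  ]
 [ 505.21 -130.96   42.  ]
 [ 490.47 -169.31   42.  ]
 [ 441.56 -153.12   42.  ]] [ 472.54 -141.76   42.  ]
t: 21.93
tcp_pos: [416.3, -308.7, 277.7]
eef_rot: [0.798, 0.576, -0.143, 0.103]
contact_force: [0.3, -1.1, -0.2]
grip_width: 66.4
[ 416.3  -308.68  277.69] [-0.84  0.73  0.1   1.87  0.95  0.54] [ 0.35 -1.09 -0.16]
```

```bash
python3 -m pendant '{"dr":[[0,-0.97,0],[0,-0.97,0],[0,-0.97,0],[0,-0.97,0],[0,-0.97,0],[0,-0.97,0],[0,-0.97,0],[0,-0.97,0],[0,-0.97,0],[0,-0.97,0],[0,-0.97,0],[0,-1,0]],"travel":[[0,0,0],[0,0,0],[0,0,0],[0,0,0],[0,0,0],[0,0,0],[0,0,0],[0,0,0],[0,0,0],[0,0,0],[0,0,0],[0,0,0]],"gripper":[0.22,0.22,0.22,0.22,0.22,0.22,0.22,0.22,0.22,0.22,0.22,0.22]}'
python3 - <<'E'
from h import *
t,T,s=tool();print(t,s["qpos"],s["contact_force"])
S=np.array([472.5,-141.8,21])
u=np.array([np.cos(np.radians(72)),np.sin(np.radians(72)),0])
go(S+u*135+[0,0,230],tilt(71.7,-50),0)
for ph in(-45,-50,-55):
    M=tilt(71.7,ph); print(ph,S-M[:,0]*160)
E
```

```text
t: 22.93
tcp_pos: [416.1, -309.1, 276.8]
eef_rot: [-0.571, -0.411, 0.576, -0.416]
contact_force: [-0.4, 0.1, 0.4]
grip_width: 66.6
[ 416.15 -309.1   276.81] [-0.64  0.37 -0.17  1.03 -0.01  1.26] [-0.36  0.06  0.4 ]
turn [-0.02 -8.23 -0.01] n 8.229871315828206  shift after turn [-5.55  0.01 -5.5 ] n 7.815014287764663  shift before turn [ 0.56 -0.01 -7.79]
-45 [508.02 -34.38 134.14]
-50 [510.99 -25.43 123.85]
-55 [513.65 -17.36 112.77]
```

```bash
python3 -m pendant '{"dr":[[0,0,0],[0,0,0],[0,0,0],[0,0,0],[0,0,0],[0,0,0],[0,0,0],[0,0,0],[0,0,0],[0,0,0],[0,0,0]],"travel":[[0,0,-0.5],[0,0,-0.7],[0,0,-0.7],[0,0,-0.7],[0,0,-0.7],[0,0,-0.7],[0,0,-0.7],[0,0,-0.7],[0,0,-0.7],[0,0,-0.7],[0,0,-0.7]],"gripper":[0.22,0.22,0.22,0.22,0.22,0.22,0.22,0.22,0.22,0.22,0.22]}'
python3 -m pendant '{"dr":[[0,-0.9,0],[0,-0.9,0],[0,-0.9,0],[0,-0.9,0],[0,-0.9,0],[0,-0.9,0],[0,-0.9,0],[0,-0.9,0],[0,-0.95,0],[0,0,0]],"travel":[[0,0,0],[0,0,0],[0,0,0],[0,0,0],[0,0,0],[0,0,0],[0,0,0],[0,0,0],[0,0,0],[0,0,0]],"gripper":[0.22,0.22,0.22,0.22,0.22,0.22,0.22,0.22,0.22,0.22]}'
python3 - <<'E'
from h import *
t,T,s=tool();print(t,s["qpos"],s["contact_force"]);print(T)
S=np.array([472.5,-141.8,21])
M=tilt(71.7,-50); go(S,M,230);go(S,M,160)
cv2.imwrite("pics/w19.png",read_camera("wrist")[:,:,::-1])
cv2.imwrite("pics/s19.png",read_camera("side")[:,:,::-1])
E
```

```text
t: 23.85
tcp_pos: [510.9, -23.1, 274.6]
eef_rot: [-0.572, -0.412, 0.575, -0.415]
contact_force: [0.3, -0.5, 0.7]
grip_width: 66.9
t: 24.68
tcp_pos: [510.7, -23.7, 273.1]
eef_rot: [-0.28, -0.204, 0.761, -0.549]
contact_force: [-0.1, 0.8, -0.4]
grip_width: 66.8
[510.74 -23.74 273.12] [ 0.13  0.56 -0.03  1.45 -0.75  2.21] [-0.12  0.82 -0.44]
[[-0.24  0.95 -0.2 ]
 [-0.72 -0.31 -0.62]
 [-0.65 -0.    0.76]]
turn [ 0.03 -0.09  0.02] n 0.09652091677297837  shift after turn [ 0.68  0.02 -2.83] n 2.9142860661842596  shift before turn [ 0.7   0.03 -2.83]
turn [ 0.03 -0.09  0.02] n 0.09652091677297837  shift after turn [ 2.43  0.02 -2.83] n 3.732152860228221  shift before turn [ 2.45  0.03 -2.81]
```

View pics/w19.png

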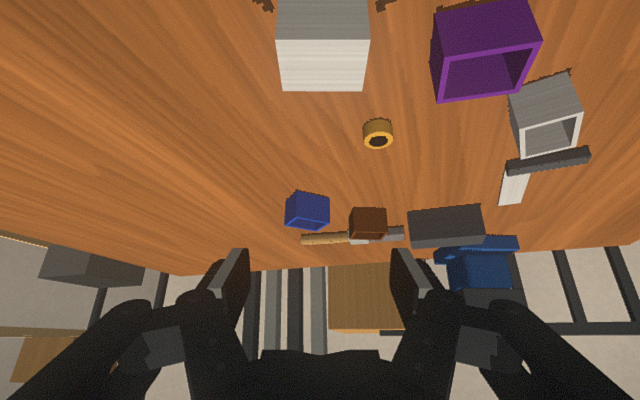

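View pics/s19.png

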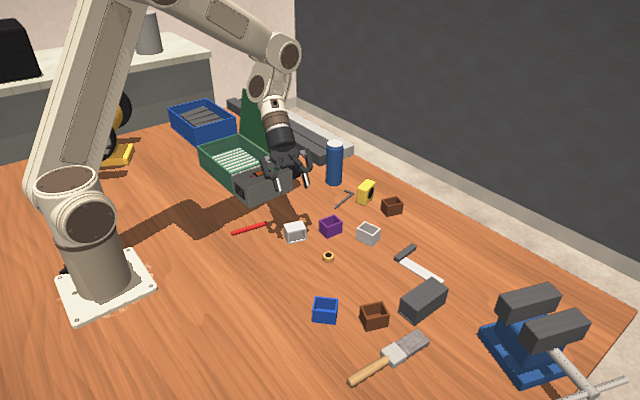

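```bash
python3 -m pendant '{"dr":[[0,-0.05,0],[0,-0.04,0],[0,0,0],[0,0,0],[0,0,0],[0,0,0],[0,0,0]],"travel":[[0.4,0,-0.46],[0.45,0,-0.52],[0.45,0,-0.52],[0.45,0,-0.52],[0.4,0,-0.46],[0.28,0,-0.33],[0,0,0]],"gripper":[0.22,0.22,0.22,0.22,0.22,0.22,0.22]}'
python3 - <<'E'
from h import *
t,T,s=tool();print(t,s["qpos"],s["contact_force"])
c=calibration("wrist")
w=read_camera("wrist")[:,:,::-1].copy()
S=np.array([472.5,-141.8,21]);p=proj(c,S);print(p);cv2.circle(w,tuple(int(a) for a in p),4,(0,0,255),2)
cv2.imwrite("pics/w20.png",w)
go(S,tilt(71.7,-50),160)
cv2.imwrite("pics/s20.png",cv2.resize(read_camera("side")[160:280,230:380,::-1],None,fx=5,fy=5))
E
```

```text
t: 25.37
tcp_pos: [509.2, -26.4, 123.4]
eef_rot: [-0.278, -0.202, 0.762, -0.548]
contact_force: [-1.4, -0.0, 0.0]
grip_width: 66.7
[509.25 -26.36 123.45] [ 0.12  0.76 -0.13  1.15 -0.76  2.21] [-1.43 -0.03  0.01]
[324.59 272.84]
turn [-0.   -0.04  0.02] n 0.046784778657690734  shift after turn [ 0.    0.02 -0.05] n 0.05019751458274616  shift before turn [ 0.    0.02 -0.05]
```

View pics/w20.png

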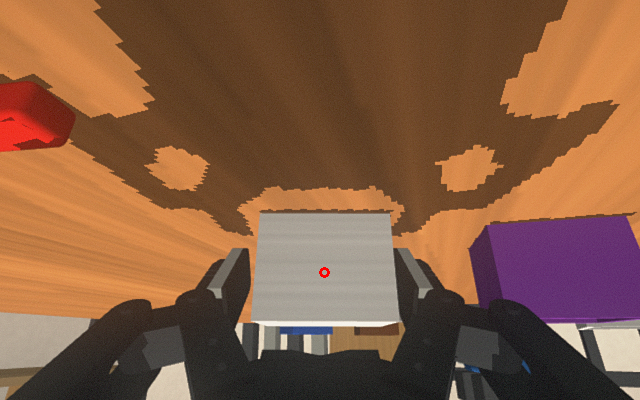

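View pics/s20.png

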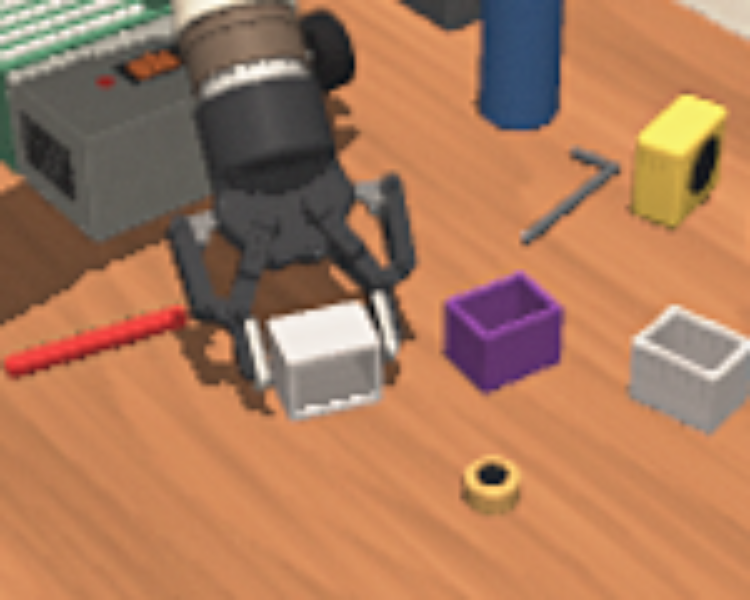

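```bash
python3 -m pendant '{"dr":[[0,0,0],[0,0,0],[0,0,0],[0,0,0],[0,0,0],[0,0,0],[0,0,0],[0,0,0],[0,0,0],[0,0,0],[0,0,0],[0,0,0]],"travel":[[0,0.02,0],[0,0,0],[0,0,0],[0,0,0],[0,0,0],[-0.2,0,0.23],[-0.45,0,0.52],[-0.45,0,0.52],[-0.45,0,0.52],[-0.45,0,0.52],[-0.45,0,0.52],[0,0,0]],"gripper":[0.22,1,1,1,1,1,1,1,1,1,1,1]}' 60
python3 - <<'E'
from h import *
t,T,s=tool();print(t,s["qpos"],s["contact_force"])
cv2.imwrite("pics/s21.png",cv2.resize(read_camera("side")[120:280,190:390,::-1],None,fx=4,fy=3.75))
O=np.array([528.5,280.5])
for ph in (35,40,45):
    M=tilt(90,ph); go([520,320,70],M,160)
E
```

```text
t: 26.47
tcp_pos: [513.0, -24.3, 282.0]
eef_rot: [-0.283, -0.198, 0.76, -0.551]
contact_force: [0.5, -0.3, -1.5]
grip_width: 53.5
[512.99 -24.34 282.02] [ 0.13  0.55 -0.01  1.47 -0.76  2.21] [ 0.45 -0.31 -1.52]
turn [-3.34 13.98  0.35] n 14.37949251192292  shift after turn [ 5.23  0.19 -4.05] n 6.613126624438452  shift before turn [-3.34 -1.83 -5.4 ]
turn [-3.39 14.81  0.21] n 15.19074307433508  shift after turn [ 5.54  0.19 -3.23] n 6.418179299885722  shift before turn [-3.01 -1.74 -5.4 ]
turn [-3.44 15.63  0.06] n 16.00378401743301  shift after turn [ 5.79  0.19 -2.38] n 6.263684936677556  shift before turn [-2.67 -1.66 -5.42]
```

View pics/s21.png

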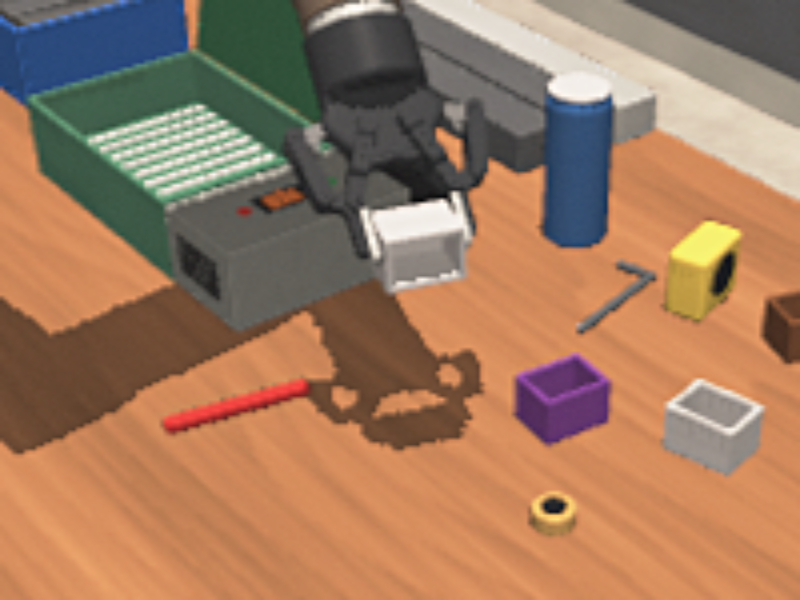

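```bash
python3 -m pendant '{"dr":[[0,0.93,0],[0,0.93,0],[0,0.93,0],[0,0.93,0],[0,0.93,0],[0,0.93,0],[0,0.93,0],[0,0.93,0],[0,0.9,0],[-0.8,0,0],[-0.8,0,0],[-0.8,0,0]],"travel":[[0,0,0],[0,0,0],[0,0,0],[0,0,0],[0,0,0],[0,0,0],[0,0,0],[0,0,0],[0,0,0],[0,0,0],[0,0,0],[0,0,0]],"gripper":[1,1,1,1,1,1,1,1,1,1,1,1]}'
python3 -m pendant '{"dr":[[-0.7,0,0],[0,0,0],[0,0,0],[0,0,0],[0,0,0],[0,0,0],[0,0,0],[0,0,0],[0,0,0],[0,0,0]],"travel":[[-0.7,0,0],[-0.8,0,0],[0,0,-0.6],[0,0,-0.7],[0,0,-0.7],[0,0,-0.7],[0,0,-0.7],[0,0,-0.7],[0,0,-0.7],[0,0,-0.7]],"gripper":[1,1,1,1,1,1,1,1,1,1]}'
python3 -m pendant '{"dr":[[0,0.95,0],[0,0.95,0],[0,0.95,0],[0,0.95,0],[0,0.95,0],[0,0.95,0],[0,0.95,0],[0,0,0]],"travel":[[0,0,0],[0,0,0],[0,0,0],[0,0,0],[0,0,0],[0,0,0],[0,0,0],[0,0,0]],"gripper":[1,1,1,1,1,1,1,1]}'
python3 - <<'E'
from h import *
t,T,s=tool();print(t,s["qpos"],s["contact_force"],s["grip_width"]);print(T)
go([515,340,75],tilt(90,40),160);go([515,340,46],tilt(90,40),160)
cv2.imwrite("pics/w22.png",read_camera("wrist")[:,:,::-1])
cv2.imwrite("pics/s22.png",cv2.resize(read_camera("side")[20:220,140:340,::-1],None,fx=3,fy=3))
E
```

```text
t: 27.52
tcp_pos: [510.9, -24.7, 275.0]
eef_rot: [0.517, 0.484, -0.515, 0.482]
contact_force: [-0.7, 0.4, -0.6]
grip_width: 53.3
t: 28.35
tcp_pos: [510.1, 196.5, 335.6]
eef_rot: [0.5, 0.502, -0.498, 0.5]
contact_force: [0.4, 0.7, -1.9]
grip_width: 53.5
t: 29.02
tcp_pos: [510.0, 194.3, 334.8]
eef_rot: [0.64, 0.642, -0.298, 0.298]
contact_force: [-0.5, -0.0, -1.6]
grip_width: 53.3
[509.96 194.26 334.76] [ 0.21  0.32 -0.17  0.91  0.68  1.84] [-0.49 -0.04 -1.56] 53.30467102486159
[[-0.    1.    0.  ]
 [ 0.64  0.   -0.76]
 [-0.76 -0.   -0.64]]
turn [ 0.01 -0.03  0.02] n 0.03566983955315513  shift after turn [3.32 0.13 1.38] n 3.595700845017762  shift before turn [3.31 0.13 1.39]
turn [ 0.01 -0.03  0.02] n 0.03566983955315513  shift after turn [3.87 0.13 1.85] n 4.2927606535307214  shift before turn [3.87 0.13 1.86]
```

View pics/w22.png

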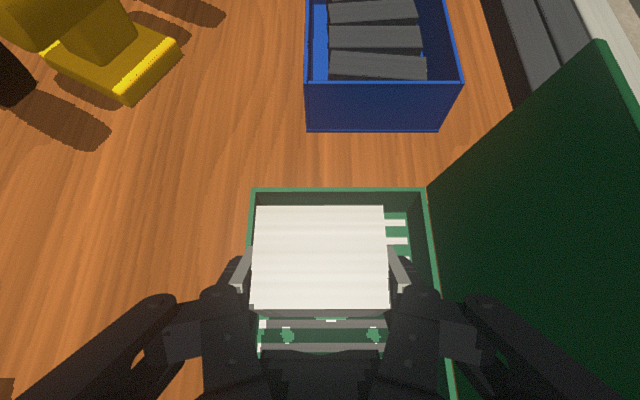

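View pics/s22.png

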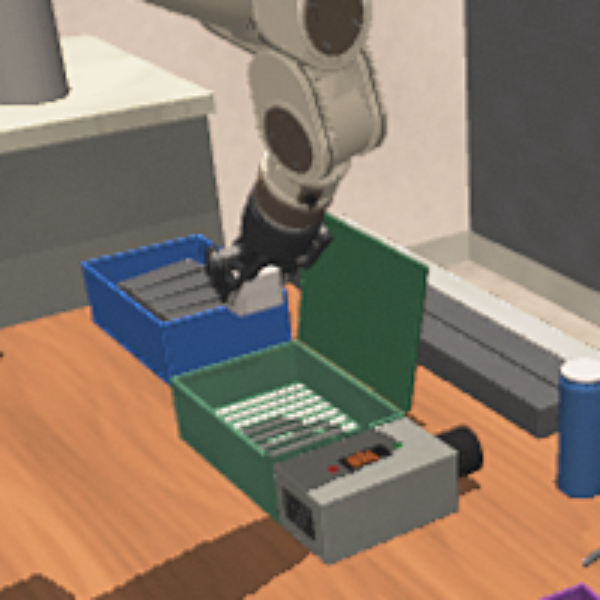

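```bash
python3 -m pendant '{"dr":[[0,0,0],[0,0,0],[0,0,0],[0,0,0],[0,0,0],[0,0,0],[0,0,0]],"travel":[[0.4,0.03,0.15],[0.6,0.03,0.25],[0.6,0.03,0.25],[0.6,0.03,0.25],[0.6,0.01,0.25],[0.5,0,0.23],[0,0,0]],"gripper":[1,1,1,1,1,1,1]}'
python3 - <<'E'
from h import *
t,T,s=tool();print(t,s["qpos"],s["contact_force"],s["grip_width"])
go([515,340,46],tilt(90,40),160)
cv2.imwrite("pics/w23.png",read_camera("wrist")[:,:,::-1])
E
```

```text
t: 29.7
tcp_pos: [513.8, 238.7, 195.4]
eef_rot: [0.638, 0.643, -0.301, 0.299]
contact_force: [-0.9, -0.7, -1.6]
grip_width: 53.4
[513.8  238.74 195.4 ] [ 0.29  0.51 -0.3   0.53  0.66  1.94] [-0.85 -0.67 -1.57] 53.35799425681027
turn [0.   0.03 0.08] n 0.08467167147224196  shift after turn [0.49 0.03 0.46] n 0.6725540687954823  shift before turn [0.49 0.03 0.46]
```

View pics/w23.png

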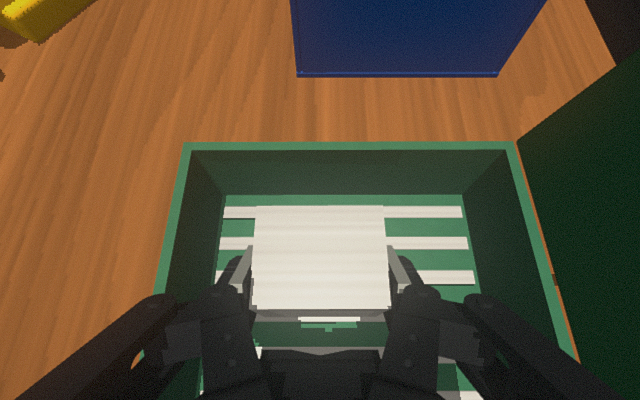

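```bash
python3 -m pendant '{"dr":[[0,0,0],[0,0,0],[0,0,0],[0,0,0]],"travel":[[0.19,0,0.16],[0.15,0,0.13],[0.1,0,0.08],[0,0,0]],"gripper":[1,1,1,1]}'
python3 -m pendant '{"dr":[[0,0,0],[0,0,0]],"travel":[[0.04,0,0.03],[0,0,0]],"gripper":[1,1]}'
```

```text
t: 30.08
tcp_pos: [516.1, 237.9, 176.7]
eef_rot: [0.64, 0.642, -0.297, 0.299]
contact_force: [-0.7, -1.0, -1.2]
grip_width: 53.2
t: 30.25
tcp_pos: [516.5, 238.2, 175.5]
eef_rot: [0.641, 0.642, -0.297, 0.3]
contact_force: [-0.5, -0.7, -0.7]
grip_width: 53.4
```

```bash
python3 -m pendant '{"dr":[[0,0,0],[0,0,0]],"travel":[[0.06,0,0.05],[0,0,0]],"gripper":[1,1]}'
python3 -m pendant '{"dr":[[0,0,0],[0,0,0]],"travel":[[0.04,0,0.03],[0,0,0]],"gripper":[1,1]}'
python3 - <<'E'
from h import *
t,T,s=tool();print(t-[0,0,0]+160*T[:,0])
E
```

```text
t: 30.42
tcp_pos: [516.3, 238.3, 172.1]
eef_rot: [0.64, 0.642, -0.297, 0.3]
contact_force: [0.4, 0.6, 0.0]
grip_width: 53.1
t: 30.58
tcp_pos: [516.2, 238.4, 169.9]
eef_rot: [0.64, 0.642, -0.297, 0.3]
contact_force: [0.7, 0.1, -0.8]
grip_width: 53.3
[516.11 341.5   47.52]
```

```bash
python3 -m pendant '{"dr":[[0,0,0],[0,0,0]],"travel":[[0.04,0,0.03],[0,0,0]],"gripper":[1,1]}'
python3 -m pendant '{"dr":[[0,0,0],[0,0,0]],"travel":[[0.03,0,0.025],[0,0,0]],"gripper":[1,1]}'
```

```text
t: 30.75
tcp_pos: [516.2, 238.6, 167.8]
eef_rot: [0.64, 0.642, -0.297, 0.3]
contact_force: [-0.3, -0.3, -1.2]
grip_width: 53.3
t: 30.92
tcp_pos: [516.4, 238.7, 166.7]
eef_rot: [0.64, 0.642, -0.297, 0.299]
contact_force: [0.3, 1.3, -0.2]
grip_width: 53.2
```

```bash
python3 -m pendant '{"dr":[[0,0,0],[0,0,0]],"travel":[[0.03,0,0.025],[0,0,0]],"gripper":[1,1]}'
python3 -m pendant '{"dr":[[0,0,0],[0,0,0]],"travel":[[0.03,0,0.025],[0,0,0]],"gripper":[1,1]}'
python3 - <<'E'
from h import *
cv2.imwrite("pics/s24.png",cv2.resize(read_camera("side")[100:200,180:310,::-1],None,fx=6,fy=6))
E
```

```text
t: 31.08
tcp_pos: [516.6, 238.9, 166.2]
eef_rot: [0.641, 0.642, -0.296, 0.299]
contact_force: [-2.3, -0.4, 7.7]
grip_width: 53.2
t: 31.25
tcp_pos: [516.8, 238.9, 166.0]
eef_rot: [0.641, 0.643, -0.295, 0.298]
contact_force: [-3.7, -5.4, 13.5]
grip_width: 53.4
```

View pics/s24.png

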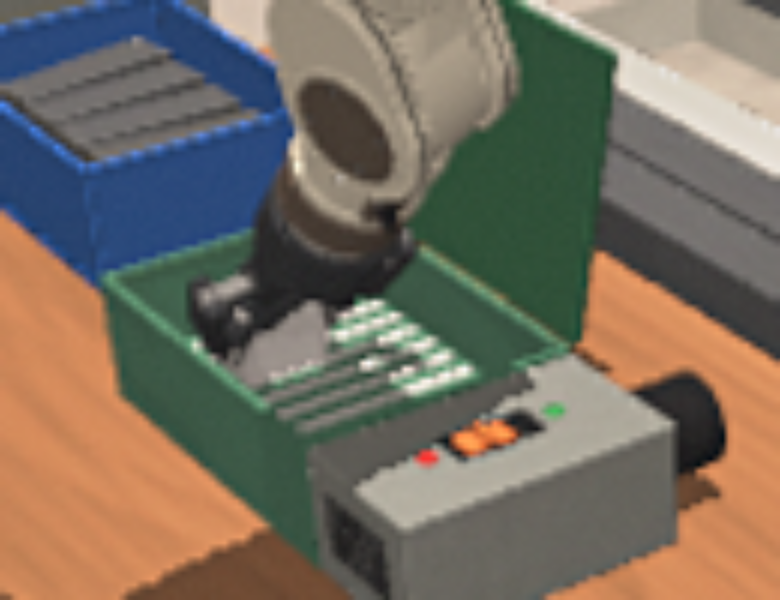

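```bash
python3 -m pendant '{"dr":[[0,0,0],[0,0,0],[0,0,0],[0,0,0],[0,0,0],[0,0,0],[0,0,0],[0,0,0],[0,0,0],[0,0,0],[0,0,0]],"travel":[[-0.03,0,-0.02],[0,0,0],[0,0,0],[0,0,0],[-0.3,0,0],[-0.6,0,0],[-0.7,0,0],[-0.7,0,0],[-0.7,0,0],[-0.7,0,0],[0,0,0]],"gripper":[1,0.22,0.22,0.22,0.22,0.22,0.22,0.22,0.22,0.22,0.22]}'
python3 - <<'E'
from h import *
t,T,s=tool();print(t,s["qpos"],s["grip_width"])
cv2.imwrite("pics/w25.png",read_camera("wrist")[:,:,::-1])
cv2.imwrite("pics/t25.png",read_camera("top")[:,:,::-1])
E
```

```text
t: 32.22
tcp_pos: [518.2, 141.0, 282.1]
eef_rot: [0.642, 0.64, -0.295, 0.301]
contact_force: [0.5, 0.1, 0.5]
grip_width: 66.7
[518.18 141.05 282.08] [ 0.11  0.38 -0.22  0.86  0.69  1.71] 66.68248031390344
```

View pics/w25.png

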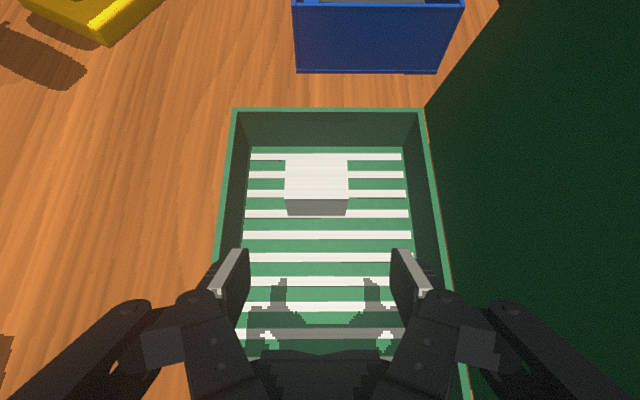

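View pics/t25.png

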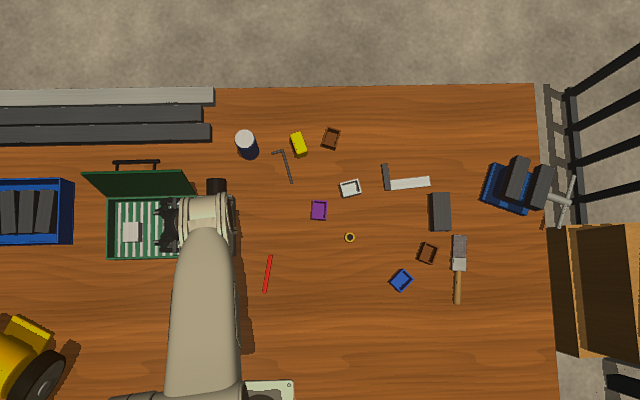

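```bash
python3 -m pendant '{"dr":[[0,-0.95,0],[0,-0.95,0],[0,-0.95,0],[0,-0.95,0],[0,-0.95,0],[0,-0.95,0],[0,-0.95,0],[0.9,0,0],[0.9,0,0],[0.9,0,0],[0.9,0,0],[0.9,0,0]],"travel":[[-0.7,0,0],[-0.5,0,0],[0,0,0],[0,0,0],[0,0,0],[0,0,0],[0,0,0],[0,0,0.1],[0,0,0.1],[0,0,0.1],[0,0,0.1],[0,0,0.1]],"gripper":[0.22,0.22,0.22,0.22,0.22,0.22,0.22,0.22,0.22,0.22,0.22,0.22]}'
python3 -m pendant '{"dr":[[0.9,0,0],[0.9,0,0],[0.9,0,0],[0.9,0,0],[0.9,0,0],[0.9,0,0],[0.9,0,0],[0.9,0,0],[0,0,0]],"travel":[[0,0,0],[0,0,0],[0,0,0],[0,0,0],[0,0,0],[0,0,0],[0,0,0],[0,0,0],[0,0,0]],"gripper":[0.22,0.22,0.22,0.22,0.22,0.22,0.22,0.22,0.22]}'
python3 - <<'E'
from h import *
t,T,s=tool();print(t,s["qpos"])
go([633,-273,290],tilt(13,0))
E
```

```text
t: 33.32
tcp_pos: [512.2, 95.1, 313.8]
eef_rot: [0.603, 0.371, -0.602, 0.369]
contact_force: [-0.6, -0.6, 0.5]
grip_width: 66.4
t: 34.07
tcp_pos: [512.2, 95.1, 313.9]
eef_rot: [0.696, 0.124, -0.696, 0.122]
contact_force: [-0.4, -1.1, -0.7]
grip_width: 66.5
[512.23  95.09 313.9 ] [ 0.18  0.34 -0.1   1.13  0.    2.98]
turn [ 1.17 -0.    0.03] n 1.1686127821101127  shift after turn [ 0.6   9.65 -0.87] n 9.703219218989188  shift before turn [0.57 9.68 0.31]
```

```bash
python3 -m pendant '{"dr":[[0,0,0],[0,0,0],[0,0,0],[0,0,0],[0,0,0],[0,0,0],[0,0,0],[0,0,0],[0,0,0],[0,0,0],[0,0,0],[0,0,0]],"travel":[[0,0.7,0.03],[0,0.8,0.03],[0,0.8,0.03],[0,0.8,0.03],[0,0.8,0.03],[0,0.8,0.03],[0,0.8,0.03],[0,0.8,0.03],[0,0.8,0.03],[0.2,0.8,0.03],[0.2,0.8,0],[0.2,0.8,0]],"gripper":[0.22,0.22,0.22,0.22,0.22,0.22,0.22,0.22,0.22,0.22,0.22,0.22]}'
python3 -m pendant '{"dr":[[0.6,0,0],[0.57,0,0],[0,0,0]],"travel":[[0,0,0],[0,0,0],[0,0,0]],"gripper":[0.22,0.22,0.22]}'
python3 - <<'E'
from h import *
t,T,s=tool();print(t,s["qpos"])
cv2.imwrite("pics/w26.png",read_camera("wrist")[:,:,::-1])
E
```

```text
t: 35.07
tcp_pos: [632.1, -267.6, 288.9]
eef_rot: [0.697, 0.126, -0.695, 0.123]
contact_force: [0.9, 0.8, -0.1]
grip_width: 66.8
t: 35.32
tcp_pos: [631.6, -266.9, 288.0]
eef_rot: [-0.702, -0.082, 0.703, -0.078]
contact_force: [-0.3, 0.7, 0.3]
grip_width: 66.7
[ 631.63 -266.94  288.04] [-0.4   0.68  0.38  1.28  0.    2.51]
```

View pics/w26.png

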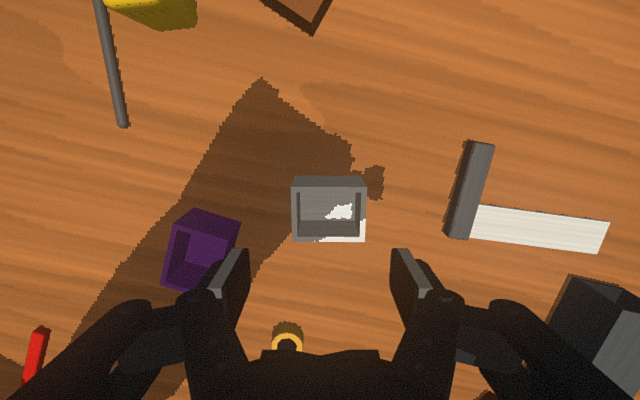

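Run:
```python
from h import *
c=calibration("wrist");t,T,s=tool()
q=np.array([onz(c,u,v,40) for u,v in [(291,187),(366,187),(364,242),(292,242)]]);print(q,q.mean(0))
m=q.mean(0);print("offset tool",T.T@(m-t)/40, (T.T@(q-t).T).T)
print("purple",T.T@(onz(c,228,262,40)-t),T.T@(onz(c,240,235,0)-t),T.T@(onz(c,193,290,40)-t))
```

```text
[[ 644.15 -242.11   40.  ]
 [ 656.35 -293.89   40.  ]
 [ 615.29 -303.77   40.  ]
 [ 602.92 -251.44   40.  ]] [ 629.68 -272.8    40.  ]
offset tool [6.22 0.17 0.09] [[248.85 -19.68 -17.45]
 [248.59  33.52 -17.51]
 [248.55  33.78  24.72]
 [248.81 -20.    24.83]]
purple [249.02 -69.23  41.45] [289.03 -69.31  35.84] [249.14 -98.71  65.78]
```

```bash
python3 -m pendant '{"dr":[[0,0,0],[0,0,0],[0,0,0],[0,0,0],[0,0,0],[0,0,0],[0,0,0]],"travel":[[0,0.17,0.13],[0.3,0,0],[0.6,0,0],[0.7,0,0],[0.7,0,0],[0.35,0,0],[0,0,0]],"gripper":[0.22,0.22,0.22,0.22,0.22,0.22,0.22]}' 60
python3 - <<'E'
from h import *
c=calibration("wrist");t,T,s=tool();print(t,s["qpos"],s["contact_force"])
cv2.imwrite("pics/w27.png",read_camera("wrist")[:,:,::-1])
E
```

```text
t: 35.95
tcp_pos: [626.2, -273.1, 180.0]
eef_rot: [-0.701, -0.084, 0.704, -0.078]
contact_force: [-1.1, -0.2, -0.8]
grip_width: 66.5
[ 626.25 -273.05  179.98] [-0.41  0.76  0.25  1.06  0.    2.5 ] [-1.08 -0.19 -0.85]
```

View pics/w27.png

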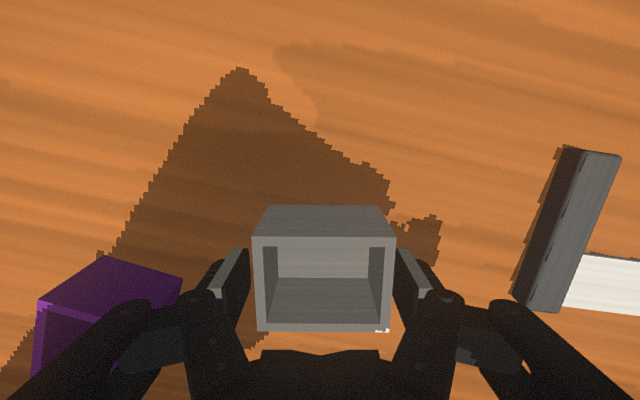

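Run:
```python
from h import *
c=calibration("wrist");t,T,s=tool()
q=np.array([onz(c,u,v,40) for u,v in [(252,236),(396,236),(390,331),(258,331)]]);print((T.T@(q-t).T).T,(T.T@(q.mean(0)-t)))
```

```text
[[142.68 -25.24 -24.32]
 [142.35  29.66 -24.45]
 [142.38  30.08  18.46]
 [142.71 -25.32  18.7 ]] [142.53   2.3   -2.9 ]
```

```bash
python3 -m pendant '{"dr":[[0,0,0],[0,0,0],[0,0,0],[0,0,0],[0,0,0],[0,0,0],[0,0,0],[0,0,0],[0,0,0],[0,0,0],[0,0,0],[0,0,0]],"travel":[[0,0.05,-0.07],[0,0,0],[0,0,0],[0,0,0],[0,0,0],[0,0,0],[-0.3,0,0],[-0.5,0,0],[-0.7,0,0],[-0.7,0,0],[-0.6,0,0],[0,0,0]],"gripper":[0.22,0.22,1,1,1,1,1,1,1,1,1,1]}' 60
python3 - <<'E'
from h import *
t,T,s=tool();print(t,s["qpos"],s["grip_width"]); go([428,-290,290],tilt(71.7,0))
E
```

```text
t: 37.0
tcp_pos: [632.5, -276.6, 304.4]
eef_rot: [0.707, 0.079, -0.698, 0.081]
contact_force: [0.5, -0.9, 0.4]
grip_width: 52.7
[ 632.55 -276.57  304.43] [-0.41  0.67  0.42  1.3   0.    2.5 ] 52.72180781590779
turn [-9.78 -0.09 -0.09] n 9.783743935971147  shift after turn [ 0.36 -4.75  1.92] n 5.137410517893461  shift before turn [ 0.3  -0.82  5.06]
```

```bash
python3 -m pendant '{"dr":[[0,0,0],[0,0,0],[0,0,0],[0,0,0],[0,0,0],[0,0,0],[0,0,0],[0,0,0],[-0.95,0,0],[-0.95,0,0],[-0.95,0,0],[-0.95,0,0]],"travel":[[0,-0.1,0.5],[0,-0.12,0.7],[0,-0.12,0.7],[0,-0.12,0.7],[0,-0.12,0.7],[0,-0.12,0.7],[0,-0.12,0.7],[0,0,0.36],[0,0,0],[0,0,0],[0,0,0],[0,0,0]],"gripper":[1,1,1,1,1,1,1,1,1,1,1,1]}'
python3 -m pendant '{"dr":[[-0.95,0,0],[-0.95,0,0],[-0.95,0,0],[-0.95,0,0],[-0.95,0,0],[-0.95,0,0],[-0.28,0,0],[0,0,0]],"travel":[[0,0,0],[0,0,0],[0,0,0],[0,0,0],[0,0,0],[0,0,0],[0,0,0],[0,0,0]],"gripper":[1,1,1,1,1,1,1,1]}'
python3 -m pendant '{"dr":[[0,0.97,0],[0,0.97,0],[0,0.97,0],[0,0.97,0],[0,0.97,0],[0,0.97,0],[0,0.97,0],[0,0.97,0],[0,0.97,0],[0,0.97,0],[0,0.97,0],[0,1,0]],"travel":[[0,0,0],[0,0,0],[0,0,0],[0,0,0],[0,0,0],[0,0,0],[0,0,0],[0,0,0],[0,0,0],[0,0,0],[0,0,0],[0,0,0]],"gripper":[1,1,1,1,1,1,1,1,1,1,1,1]}'
python3 - <<'E'
from h import *
t,T,s=tool();print(t,s["qpos"],s["grip_width"],s["contact_force"]); go([425.5,-282,110],tilt(71.7,70))
E
```

```text
t: 38.0
tcp_pos: [426.0, -289.4, 296.2]
eef_rot: [0.673, 0.22, -0.671, 0.218]
contact_force: [0.5, 0.9, -1.7]
grip_width: 52.8
t: 38.67
tcp_pos: [426.3, -289.3, 296.1]
eef_rot: [0.575, 0.415, -0.572, 0.413]
contact_force: [-0.7, 0.6, -0.9]
grip_width: 53.0
t: 39.67
tcp_pos: [426.7, -289.9, 296.7]
eef_rot: [0.799, 0.576, -0.137, 0.1]
contact_force: [-0.9, 1.3, -0.7]
grip_width: 53.0
[ 426.67 -289.86  296.67] [-0.81  0.7   0.09  1.88  0.98  0.56] 53.00921158349957 [-0.88  1.33 -0.71]
turn [ 0.02 -0.08 -0.02] n 0.08044558490211894  shift after turn [ 1.76 -0.09  4.32] n 4.67088833128909  shift before turn [ 1.73 -0.1   4.34]
```

```bash
python3 -m pendant '{"dr":[[0,0,0],[0,0,0],[0,0,0],[0,0,0],[0,0,0],[0,0,0],[0,0,0],[0,0,0]],"travel":[[0.2,0,0.5],[0.28,-0.02,0.7],[0.28,-0.02,0.7],[0.28,-0.02,0.7],[0.28,-0.02,0.7],[0.22,0,0.6],[0.2,0,0.44],[0,0,0]],"gripper":[1,1,1,1,1,1,1,1]}'
python3 -m pendant '{"dr":[[0,0,0],[0,0,0],[0,0,0]],"travel":[[0.1,0,0.27],[0.08,0,0.2],[0,0,0]],"gripper":[1,1,1]}'
```

```text
t: 40.33
tcp_pos: [425.0, -280.9, 105.5]
eef_rot: [0.798, 0.578, -0.14, 0.098]
contact_force: [-0.6, 0.8, 0.0]
grip_width: 52.9
t: 40.58
tcp_pos: [426.1, -281.6, 88.5]
eef_rot: [0.799, 0.577, -0.139, 0.101]
contact_force: [-0.3, -0.3, -0.8]
grip_width: 53.0
```

```bash
python3 -m pendant '{"dr":[[0,0,0],[0,0,0],[0,0,0]],"travel":[[0.04,0,0.1],[0.02,0,0.05],[0,0,0]],"gripper":[1,1,1]}'
python3 -m pendant '{"dr":[[0,0,0],[0,0,0]],"travel":[[0.02,0,0.05],[0,0,0]],"gripper":[1,1]}'
python3 -m pendant '{"dr":[[0,0,0],[0,0,0]],"travel":[[0.02,0,0.05],[0,0,0]],"gripper":[1,1]}'
```

```text
t: 40.83
tcp_pos: [426.4, -281.9, 84.7]
eef_rot: [0.8, 0.576, -0.138, 0.1]
contact_force: [-2.1, -1.4, 7.1]
grip_width: 53.1
t: 41.0
tcp_pos: [426.2, -282.0, 84.2]
eef_rot: [0.8, 0.575, -0.138, 0.099]
contact_force: [-6.9, -3.9, 17.3]
grip_width: 52.8
t: 41.17
tcp_pos: [426.0, -282.2, 83.7]
eef_rot: [0.801, 0.575, -0.138, 0.098]
contact_force: [-10.9, -7.0, 27.4]
grip_width: 52.7
```

Contact (slightly earlier, as gripped deeper). Back off and release.

```bash
python3 -m pendant '{"dr":[[0,0,0],[0,0,0],[0,0,0],[0,0,0],[0,0,0],[0,0,0],[0,0,0]],"travel":[[-0.05,0,-0.13],[0,0,0],[0,0,0],[0,0,0],[0,0,0],[0,0,0],[0,0,0]],"gripper":[1,0.22,0.22,0.22,0.22,0.22,0.22]}'
python3 - <<'E'
from h import *
w=read_camera("wrist")[:,:,::-1];cv2.imwrite("pics/w28.png",w)
E
```

```text
t: 41.75
tcp_pos: [426.3, -281.2, 83.6]
eef_rot: [0.799, 0.577, -0.139, 0.101]
contact_force: [-0.5, -0.2, 1.1]
grip_width: 66.9
```

View pics/w28.png

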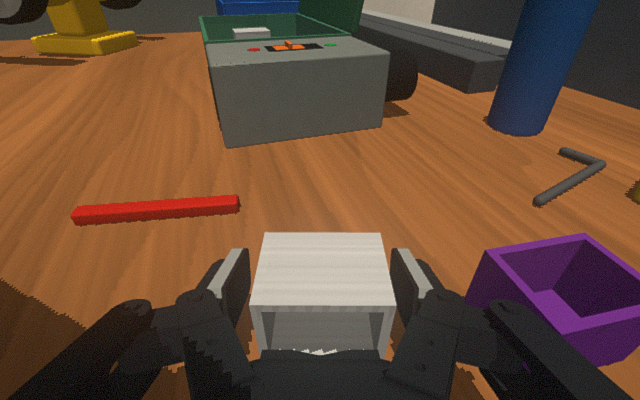

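```bash
python3 - <<'E'
from h import *
c=calibration("wrist")
q=np.array([onz(c,u,v,42) for u,v in [(266,234),(383,234),(392,306),(252,306)]]);print(q,q.mean(0))
E
python3 -m pendant '{"dr":[[0,0,0],[0,0,0],[0,0,0],[0,0,0],[0,0,0],[0,0,0],[0,0,0],[0,0,0],[0,0,0]],"travel":[[-0.4,0,0],[-0.8,0,0],[-0.8,0,0],[-0.4,0,-0.4],[0,0,-0.8],[0,0,-0.8],[0,0,-0.8],[0,0,-0.8],[0,0,-0.8]],"gripper":[0.22,0.22,0.22,0.22,0.22,0.22,0.22,0.22,0.22]}'
python3 -m pendant '{"dr":[[0,-0.97,0],[0,-0.97,0],[0,-0.97,0],[0,-0.97,0],[0,-0.97,0],[0,-0.97,0],[0,-0.97,0],[0,-0.97,0],[0,-0.97,0],[0,-0.97,0],[0,-0.97,0],[0,-1,0]],"travel":[[0,0,0],[0,0,0],[0,0,0],[0,0,0],[0,0,0],[0,0,0],[0,0,0],[0,0,0],[0,0,0],[0,0,0],[0,0,0],[0,0,0]],"gripper":[0.22,0.22,0.22,0.22,0.22,0.22,0.22,0.22,0.22,0.22,0.22,0.22]}'
python3 -m pendant '{"dr":[[0,0,0],[0,0,0],[0,0,0],[0,0,0],[0,0,0],[0,0,0],[0,0,0],[0,0,0],[0,0,0],[0,0,0],[0,0,0]],"travel":[[0,0,-0.5],[0,0,-0.7],[0,0,-0.7],[0,0,-0.7],[0,0,-0.7],[0,0,-0.7],[0,0,-0.7],[0,0,-0.7],[0,0,-0.7],[0,0,-0.7],[0,0,-0.7]],"gripper":[0.22,0.22,0.22,0.22,0.22,0.22,0.22,0.22,0.22,0.22,0.22]}'
python3 - <<'E'
from h import *
t,T,s=tool();print(t,s["qpos"],s["contact_force"],s["t"])
cv2.imwrite("pics/w29.png",read_camera("wrist")[:,:,::-1]);cv2.imwrite("pics/t29.png",read_camera("top")[:,:,::-1])
E
```

```text
[[ 453.39 -119.19   42.  ]
 [ 505.04 -136.22   42.  ]
 [ 489.89 -172.36   42.  ]
 [ 441.35 -156.34   42.  ]] [ 472.42 -146.03   42.  ]
t: 42.55
tcp_pos: [416.3, -310.1, 283.1]
eef_rot: [0.799, 0.577, -0.139, 0.1]
contact_force: [0.9, -0.6, -0.4]
grip_width: 66.3
t: 43.55
tcp_pos: [416.1, -310.5, 282.2]
eef_rot: [0.573, 0.413, -0.573, 0.414]
contact_force: [-0.2, -0.8, -1.1]
grip_width: 66.4
t: 44.47
tcp_pos: [510.5, -24.4, 283.2]
eef_rot: [0.575, 0.415, -0.572, 0.413]
contact_force: [-0.5, 0.1, -0.3]
grip_width: 66.7
[510.53 -24.36 283.18] [-0.05  0.35 -0.18  1.04  0.    1.84] [-0.54  0.09 -0.35] 44.4667
```

View pics/w29.png

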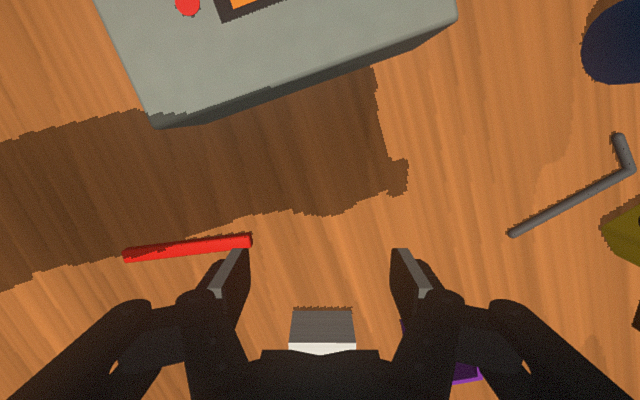

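View pics/t29.png

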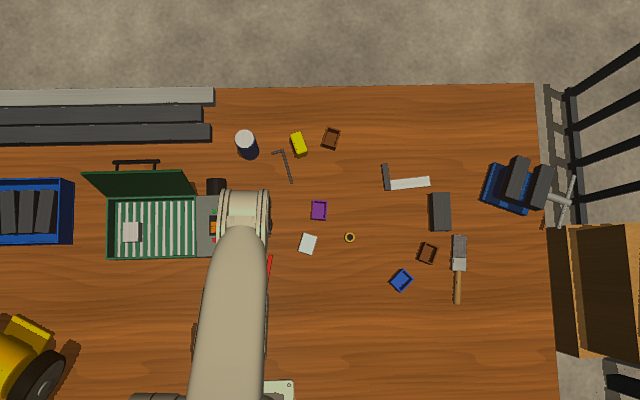

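```bash
python3 -m pendant '{"dr":[[0,-0.92,0],[0,-0.92,0],[0,-0.92,0],[0,-0.92,0],[0,-0.92,0],[0,-0.92,0],[0,-0.92,0],[0,-0.92,0],[0,-0.97,0],[0,0,0]],"travel":[[0,0,0],[0,0,0],[0,0,0],[0,0,0],[0,0,0],[0,0,0],[0,0,0],[0,0,0],[0,0,0],[0,0,0]],"gripper":[0.22,0.22,0.22,0.22,0.22,0.22,0.22,0.22,0.22,0.22]}'
python3 - <<'E'
from h import *
t,T,s=tool();print(t,s["qpos"])
S=np.array([472.4,-146,21]);go(S,tilt(71.7,-50),160)
c=calibration("wrist");im=read_camera("wrist")[:,:,::-1].copy();print(proj(c,S));cv2.imwrite("pics/w30.png",im)
E
```

```text
t: 45.4
tcp_pos: [510.3, -25.7, 281.7]
eef_rot: [-0.276, -0.202, 0.762, -0.55]
contact_force: [0.3, 0.1, -0.1]
grip_width: 66.5
[510.29 -25.67 281.73] [ 0.13  0.55 -0.02  1.48 -0.76  2.21]
turn [ 0.03 -0.01  0.02] n 0.04018639029707314  shift after turn [ 2.61  0.05 -2.97] n 3.9484008506722525  shift before turn [ 2.61  0.06 -2.96]
[324.15  33.52]
```

View pics/w30.png

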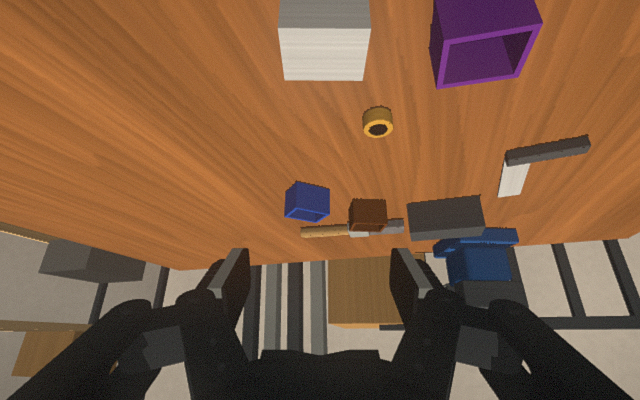

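```bash
python3 -m pendant '{"dr":[[0,0,0],[0,0,0],[0,0,0],[0,0,0],[0,0,0],[0,0,0],[0,0,0]],"travel":[[0.4,0.03,-0.46],[0.48,0.03,-0.54],[0.48,0,-0.54],[0.48,0,-0.54],[0.45,0,-0.51],[0.32,0,-0.37],[0,0,0]],"gripper":[0.22,0.22,0.22,0.22,0.22,0.22,0.22]}'
python3 - <<'E'
from h import *
t,T,s=tool();print(t,s["contact_force"])
S=np.array([472.4,-146,21]);go(S,tilt(71.7,-50),160)
c=calibration("wrist");im=read_camera("wrist")[:,:,::-1].copy();cv2.imwrite("pics/w31.png",im)
E
```

```text
t: 46.03
tcp_pos: [510.3, -30.4, 122.3]
eef_rot: [-0.278, -0.203, 0.762, -0.548]
contact_force: [0.1, -0.9, -0.2]
grip_width: 66.7
[510.33 -30.38 122.3 ] [ 0.11 -0.86 -0.18]
turn [ 0.02 -0.05  0.04] n 0.07164352373090907  shift after turn [-0.04  0.01  0.02] n 0.04527684160031925  shift before turn [-0.04  0.01  0.02]
```

View pics/w31.png

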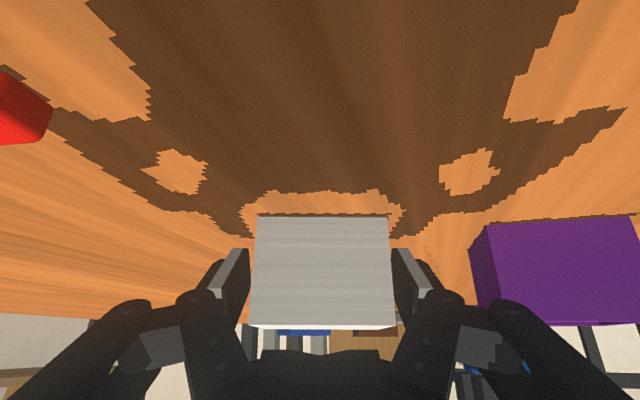

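Same view as last time. Close, lift, swing to vertical.

```bash
python3 -m pendant '{"dr":[[0,0,0],[0,0,0],[0,0,0],[0,0,0],[0,0,0],[0,0,0],[0,0,0],[0,0,0],[0,0,0],[0,0,0],[0,0,0]],"travel":[[0,0,0],[0,0,0],[0,0,0],[0,0,0],[-0.2,0,0.23],[-0.45,0,0.52],[-0.45,0,0.52],[-0.45,0,0.52],[-0.45,0,0.52],[-0.45,0,0.52],[0,0,0]],"gripper":[1,1,1,1,1,1,1,1,1,1,1]}' 60
python3 -m pendant '{"dr":[[0,0.93,0],[0,0.93,0],[0,0.93,0],[0,0.93,0],[0,0.93,0],[0,0.93,0],[0,0.93,0],[0,0.93,0],[0,0.9,0],[-0.8,0,0],[-0.8,0,0],[-0.8,0,0]],"travel":[[0,0,0],[0,0,0],[0,0,0],[0,0,0],[0,0,0],[0,0,0],[0,0,0],[0,0,0],[0,0,0],[0,0,0],[0,0,0],[0,0,0]],"gripper":[1,1,1,1,1,1,1,1,1,1,1,1]}'
python3 -m pendant '{"dr":[[-0.7,0,0],[0,0,0],[0,0,0],[0,0,0],[0,0,0],[0,0,0],[0,0,0],[0,0,0]],"travel":[[-0.7,0,0],[-0.8,0,0],[0,0,-0.6],[0,0,-0.7],[0,0,-0.7],[0,0,-0.7],[0,0,-0.7],[0,0,0]],"gripper":[1,1,1,1,1,1,1,1]}'
python3 -m pendant '{"dr":[[0,0.95,0],[0,0.95,0],[0,0.95,0],[0,0.95,0],[0,0.95,0],[0,0.95,0],[0,0.95,0],[0,0,0]],"travel":[[0,0,0],[0,0,0],[0,0,0],[0,0,0],[0,0,0],[0,0,0],[0,0,0],[0,0,0]],"gripper":[1,1,1,1,1,1,1,1]}'
python3 - <<'E'
from h import *
t,T,s=tool();print(t,s["qpos"],s["contact_force"],s["grip_width"]);print(T)
go([520,273,75],tilt(90,40),160)
cv2.imwrite("pics/w32.png",read_camera("wrist")[:,:,::-1])
E
```

```text
t: 47.0
tcp_pos: [513.7, -28.0, 282.1]
eef_rot: [-0.283, -0.198, 0.759, -0.551]
contact_force: [-0.3, -0.1, -0.5]
grip_width: 53.1
t: 48.0
tcp_pos: [511.8, -28.4, 275.9]
eef_rot: [0.518, 0.484, -0.514, 0.483]
contact_force: [-0.2, -0.4, 0.0]
grip_width: 53.4
t: 48.67
tcp_pos: [511.0, 111.5, 336.5]
eef_rot: [0.5, 0.503, -0.495, 0.502]
contact_force: [0.2, 0.7, -0.4]
grip_width: 53.2
t: 49.33
tcp_pos: [511.0, 106.3, 335.3]
eef_rot: [0.641, 0.642, -0.297, 0.298]
contact_force: [-0.3, -0.9, -0.8]
grip_width: 53.5
[510.95 106.33 335.34] [ 0.04  0.32 -0.15  1.06  0.7   1.62] [-0.25 -0.94 -0.77] 53.519052195789016
[[-0.    1.    0.  ]
 [ 0.65  0.   -0.76]
 [-0.76  0.   -0.65]]
turn [ 0.03 -0.04  0.01] n 0.04606164676297426  shift after turn [3.66 0.23 0.99] n 3.802610575234511  shift before turn [3.66 0.23 1.01]
```

View pics/w32.png

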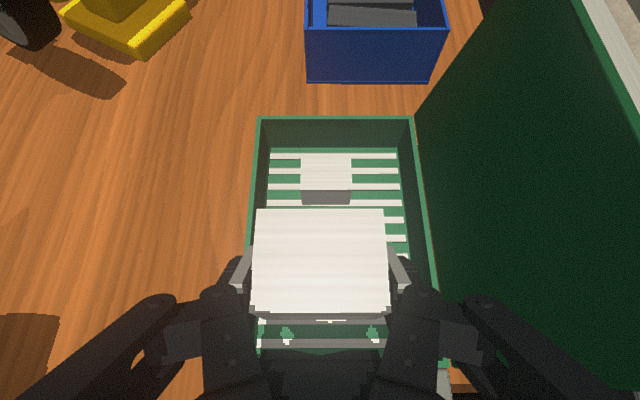

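```bash
python3 -m pendant '{"dr":[[0,0,0],[0,0,0],[0,0,0],[0,0,0],[0,0,0],[0,0,0],[0,0,0]],"travel":[[0.4,0.04,0.1],[0.68,0.04,0.18],[0.68,0.04,0.18],[0.68,0.04,0.18],[0.68,0.04,0.18],[0.5,0.03,0.18],[0,0,0]],"gripper":[1,1,1,1,1,1,1]}'
python3 -m pendant '{"dr":[[0,0,0],[0,0,0],[0,0,0],[0,0,0]],"travel":[[0.19,0,0.16],[0.15,0,0.13],[0.1,0,0.08],[0,0,0]],"gripper":[1,1,1,1]}'
python3 - <<'E'
from h import *
t,T,s=tool();print(t,t+160*T[:,0],s["contact_force"],s["grip_width"])
cv2.imwrite("pics/w33.png",read_camera("wrist")[:,:,::-1])
E
```

```text
t: 49.97
tcp_pos: [518.8, 171.4, 195.6]
eef_rot: [0.638, 0.643, -0.3, 0.299]
contact_force: [-0.9, 0.7, -0.6]
grip_width: 53.2
t: 50.3
tcp_pos: [520.9, 170.1, 176.2]
eef_rot: [0.64, 0.642, -0.297, 0.3]
contact_force: [-0.4, 0.2, -1.0]
grip_width: 53.0
[520.92 170.05 176.2 ] [520.81 273.16  53.85] [-0.39  0.25 -0.99] 53.00748381480836
```

View pics/w33.png

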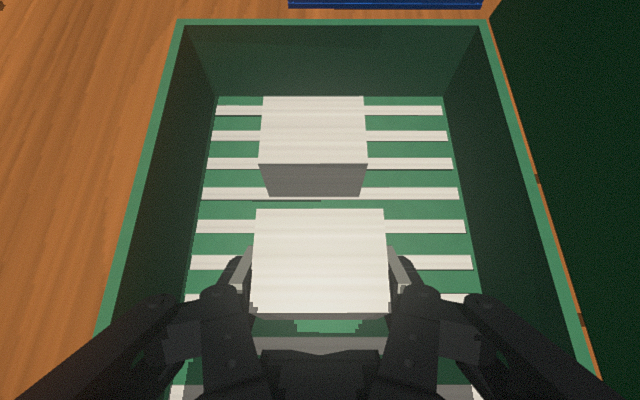

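```bash
python3 -m pendant '{"dr":[[0,0,0],[0,0,0],[0,0,0],[0,0,0]],"travel":[[0.06,0,0.05],[0.06,0,0.05],[0.04,0,0.03],[0,0,0]],"gripper":[1,1,1,1]}'
python3 -m pendant '{"dr":[[0,0,0],[0,0,0]],"travel":[[0.03,0,0.025],[0,0,0]],"gripper":[1,1]}'
python3 -m pendant '{"dr":[[0,0,0],[0,0,0]],"travel":[[0.03,0,0.025],[0,0,0]],"gripper":[1,1]}'
```

```text
t: 50.68
tcp_pos: [520.8, 170.6, 168.0]
eef_rot: [0.64, 0.642, -0.296, 0.299]
contact_force: [-0.6, 0.3, -1.1]
grip_width: 53.4
t: 50.85
tcp_pos: [521.1, 170.8, 167.0]
eef_rot: [0.64, 0.642, -0.296, 0.299]
contact_force: [-0.2, -0.3, 0.7]
grip_width: 53.3
t: 51.02
tcp_pos: [521.3, 170.9, 166.6]
eef_rot: [0.641, 0.643, -0.295, 0.299]
contact_force: [-1.9, -2.5, 7.5]
grip_width: 53.5
```

Contact. Release and retract.

```bash
python3 -m pendant '{"dr":[[0,0,0],[0,0,0],[0,0,0],[0,0,0],[0,0,0],[0,0,0],[0,0,0],[0,0,0],[0,0,0],[0,0,0],[0,0,0]],"travel":[[0,0,0],[0,0,0],[0,0,0],[0,0,0],[-0.3,0,0],[-0.6,0,0],[-0.7,0,0],[-0.7,0,0],[-0.7,0,0],[-0.7,0,0],[0,0,0]],"gripper":[0.22,0.22,0.22,0.22,0.22,0.22,0.22,0.22,0.22,0.22,0.22]}'
python3 - <<'E'
from h import *
t,T,s=tool();print(t,s["qpos"],s["grip_width"])
cv2.imwrite("pics/w34.png",read_camera("wrist")[:,:,::-1])
cv2.imwrite("pics/s34.png",read_camera("side")[:,:,::-1])
E
```

```text
t: 51.93
tcp_pos: [522.9, 73.0, 282.4]
eef_rot: [0.642, 0.64, -0.294, 0.301]
contact_force: [0.5, -0.3, 0.4]
grip_width: 66.6
[522.94  73.04 282.45] [-0.02  0.4  -0.19  0.99  0.7   1.54] 66.5503016496494
```

View pics/w34.png

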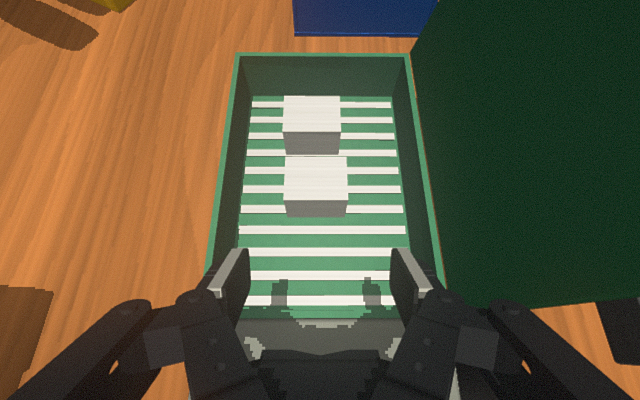

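View pics/s34.png

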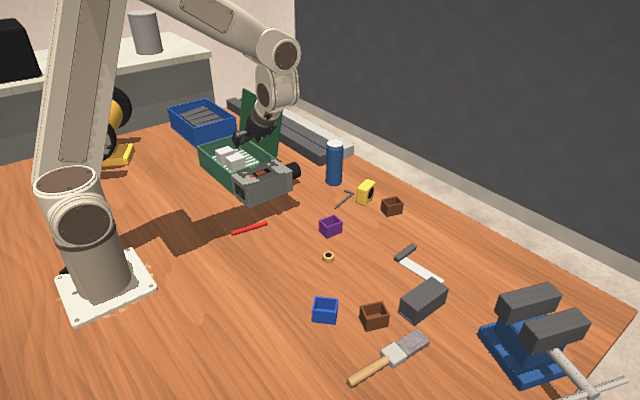

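```bash
python3 - <<'E'
from h import *
c=calibration("top")
for u,v,z in [(83,172,248),(180,171,248),(136,162,215),(115,162,215),(158,161,215),(195,195,85)]: print(onz(c,u,v,z))
print(proj(c,[614,280,80]))
s=calibration("side")
go([660,200,440],down(90));
E
python3 - <<'E'
from h import *
im=cv2.imread('pics/s12.png');cv2.imwrite('pics/s12z.png',cv2.resize(im[80:210,190:310],None,fx=6,fy=4.6))
E
```

```text
[650.16 396.96 248.  ]
[647.48 162.13 248.  ]
[679.49 280.03 215.  ]
[680.62 332.33 215.  ]
[680.88 225.15 215.  ]
[611.75 159.31  85.  ]
[151.43 195.46]
turn [-14.28  -5.21  -5.26] n 16.083112659953038  shift after turn [-4.03  3.13  3.46] n 6.164154628134455  shift before turn [-1.05  3.49 -4.97]
```

View pics/s12z.png

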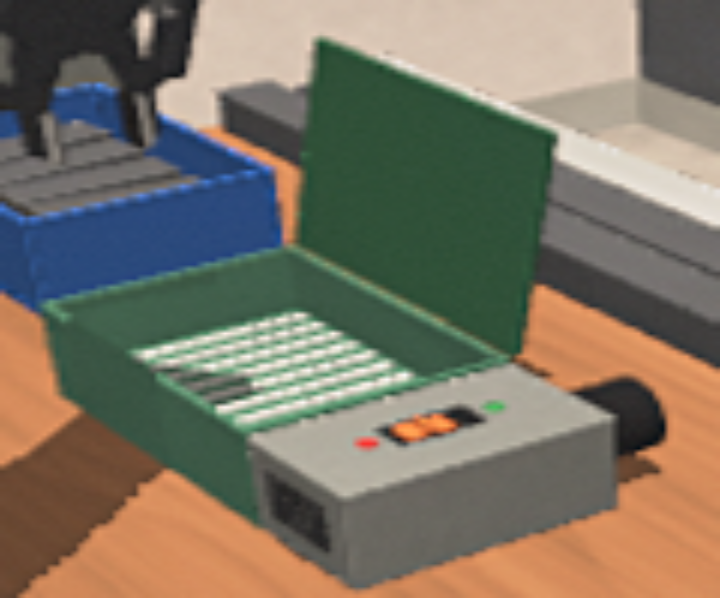

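```bash
python3 -m pendant '{"dr":[[0,-0.95,0],[0,-0.95,0],[0,-0.95,0],[0,-0.95,0],[0,-0.95,0],[0,-0.95,0],[0,-0.95,0],[-0.9,0,0],[-0.9,0,0],[-0.9,0,0],[-0.9,0,0],[-0.9,0,0]],"travel":[[-0.8,0,0],[-0.8,0,0],[-0.8,0,0],[0,0,0],[0,0,0],[0,0,0],[0,0,0],[-0.3,0,0],[-0.3,0,0],[-0.3,0,0],[-0.3,0,0],[-0.3,0,0]],"gripper":[1,1,1,1,1,1,1,1,1,1,1,1]}'
python3 -m pendant '{"dr":[[-0.95,0,0],[-0.95,0,0],[-0.95,0,0],[-0.95,0,0],[-0.95,0,0],[-0.95,0,0],[-0.95,0,0],[-0.95,0,0],[-0.95,0,0],[-0.95,0,0],[-0.95,0,0],[0,0,0]],"travel":[[0,0,0],[0,0,0],[0,0,0],[0,0,0],[0,0,0],[0,0,0],[0,0,0],[0,0,0],[0,0,0],[0,0,0],[0,0,0],[0,0,0]],"gripper":[1,1,1,1,1,1,1,1,1,1,1,1]}'
python3 - <<'E'
from h import *
t,T,s=tool();print(t,s["qpos"],s["grip_width"],s["t"])
go([674,190,440],down(90))
prev=None
for d in [100,95,90,85,80,75,70,65,60,55,50,45,40,35,30,25,20,15,10,5,0]:
    a=np.radians(d);p=np.array([614-146*np.cos(a)+8*np.sin(a)+11,80.5+8*np.cos(a)+146*np.sin(a)+173])
    print(d,p,None if prev is None else (p-prev)/40);prev=p
E
```

```text
t: 53.03
tcp_pos: [520.8, 21.9, 415.7]
eef_rot: [0.368, 0.606, -0.365, 0.604]
contact_force: [0.5, -0.2, -1.0]
grip_width: 0.2
t: 54.03
tcp_pos: [520.8, 21.8, 415.2]
eef_rot: [0.001, 0.707, 0.003, 0.707]
contact_force: [-0.1, 0.9, -0.3]
grip_width: 0.1
[520.83  21.79 415.2 ] [0.04 0.28 0.08 1.38 0.   0.04] 0.14499931318059914 54.0333
turn [ 0.02 -0.   -0.05] n 0.052293274281394776  shift after turn [-0.62  4.21  3.83] n 5.720991945512404  shift before turn [-0.6   4.2   3.84]
100 [658.23 395.89] None
95 [645.69 398.25] [-0.31  0.06]
90 [633.  399.5] [-0.32  0.03]
85 [620.24 399.64] [-0.32  0.  ]
80 [607.53 398.67] [-0.32 -0.02]
75 [594.94 396.6 ] [-0.31 -0.05]
70 [582.58 393.43] [-0.31 -0.08]
65 [570.55 389.2 ] [-0.3  -0.11]
60 [558.93 383.94] [-0.29 -0.13]
55 [547.81 377.68] [-0.28 -0.16]
50 [537.28 370.48] [-0.26 -0.18]
45 [527.42 362.39] [-0.25 -0.2 ]
40 [518.3  353.48] [-0.23 -0.22]
35 [509.99 343.8 ] [-0.21 -0.24]
30 [502.56 333.43] [-0.19 -0.26]
25 [496.06 322.45] [-0.16 -0.27]
20 [490.54 310.95] [-0.14 -0.29]
15 [486.05 299.01] [-0.11 -0.3 ]
10 [482.61 286.73] [-0.09 -0.31]
5 [480.25 274.19] [-0.06 -0.31]
0 [479.  261.5] [-0.03 -0.32]
```

```bash
python3 -m pendant '{"dr":[[0,0,0],[0,0,0],[0,0,0],[0,0,0],[0,0,0],[0,0,0],[0,0,0],[0,0,0],[0,0,0],[0,0,0],[0,0,0],[0,0,0]],"travel":[[-0.2,0,0.5],[-0.2,0,0.7],[-0.2,0,0.7],[0,0,0.7],[0,0,0.7],[0,0,0.54],[0,0.5,0],[0,0.8,0],[0,0.8,0],[0,0.8,0],[0,0.8,0],[0,0.5,0]],"gripper":[1,1,1,1,1,1,1,1,1,1,1,1]}'
python3 -m pendant '{"dr":[[0,0,0],[0,0,0],[0,0,0],[0,0,0]],"travel":[[0.3,0,0],[0.4,0,0],[0.4,0,0],[0,0,0]],"gripper":[1,1,1,1]}'
python3 - <<'E'
from h import *
t,T,s=tool();print(t,s["qpos"],s["contact_force"],s["t"])
cv2.imwrite("pics/w35.png",read_camera("wrist")[:,:,::-1])
cv2.imwrite("pics/s35.png",cv2.resize(read_camera("side")[20:220,140:340,::-1],None,fx=3,fy=3))
E
```

```text
t: 55.03
tcp_pos: [674.2, 192.9, 440.3]
eef_rot: [0.002, 0.707, 0.002, 0.707]
contact_force: [-0.5, 0.4, 0.7]
grip_width: 0.2
t: 55.37
tcp_pos: [673.9, 190.0, 392.4]
eef_rot: [0.001, 0.709, 0.0, 0.705]
contact_force: [0.0, 1.1, -1.0]
grip_width: -0.1
[673.88 190.05 392.43] [0.27 0.68 0.66 1.55 0.   0.28] [ 0.04  1.11 -0.99] 55.3667
```

View pics/w35.png

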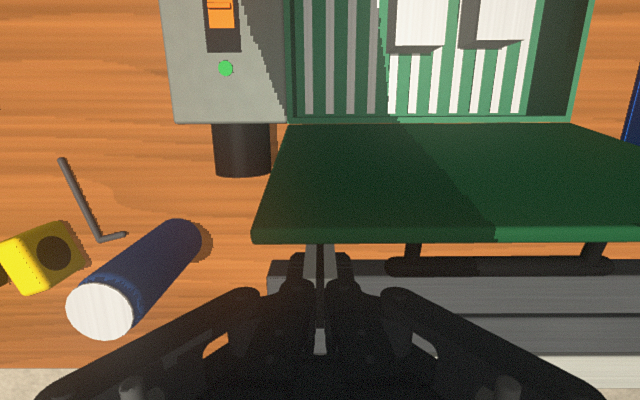

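View pics/s35.png

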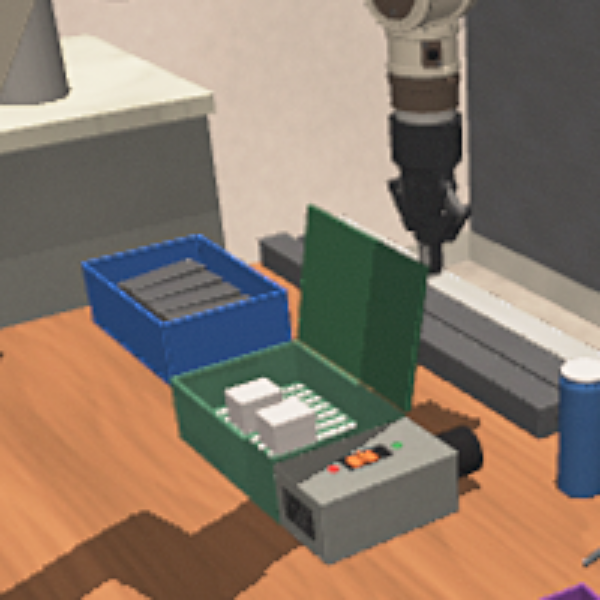

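```bash
python3 -m pendant '{"dr":[[0,0,0],[0,0,0],[0,0,0],[0,0,0],[0,0,0],[0,0,0],[0,0,0]],"travel":[[-0.04,0,-0.26],[-0.04,0,-0.26],[-0.04,0,-0.26],[-0.04,0,-0.26],[0,0,-0.32],[0.02,0,-0.32],[0,0,0]],"gripper":[1,1,1,1,1,1,1]}'
python3 - <<'E'
from h import *
t,T,s=tool();print(t,s["contact_force"],s["t"])
cv2.imwrite("pics/s36.png",cv2.resize(read_camera("side")[20:220,140:340,::-1],None,fx=3,fy=3))
E
```

```text
t: 56.05
tcp_pos: [606.4, 189.0, 405.8]
eef_rot: [0.002, 0.705, 0.002, 0.709]
contact_force: [1.1, 0.3, 0.9]
grip_width: -0.2
[606.41 188.96 405.82] [1.13 0.28 0.85] 56.05
```

View pics/s36.png

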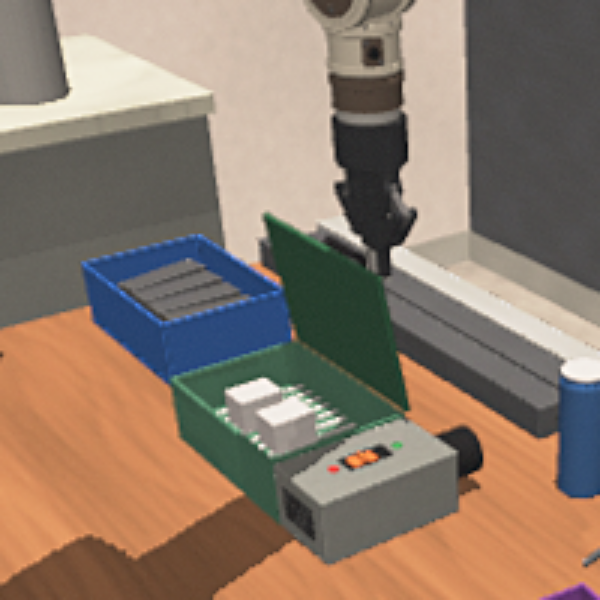

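```bash
python3 -m pendant '{"dr":[[0,0,0],[0,0,0],[0,0,0],[0,0,0],[0,0,0],[0,0,0],[0,0,0],[0,0,0],[0,0,0],[0,0,0],[0,0,0]],"travel":[[0.15,0,-0.3],[0.18,0,-0.31],[0.15,0,-0.3],[0.15,0,-0.29],[0.16,0,-0.28],[0.18,0,-0.26],[0.2,0,-0.25],[0.22,0,-0.23],[0.24,0,-0.21],[0.26,0,-0.19],[0,0,0]],"gripper":[1,1,1,1,1,1,1,1,1,1,1]}'
python3 - <<'E'
from h import *
t,T,s=tool();print(t,s["contact_force"],s["t"])
cv2.imwrite("pics/s37.png",cv2.resize(read_camera("side")[20:220,140:340,::-1],None,fx=3,fy=3))
E
```

```text
t: 57.02
tcp_pos: [502.2, 189.2, 326.8]
eef_rot: [0.002, 0.707, 0.001, 0.707]
contact_force: [-0.2, -0.9, -0.2]
grip_width: 0.2
[502.24 189.18 326.82] [-0.16 -0.91 -0.22] 57.0167
```

View pics/s37.png

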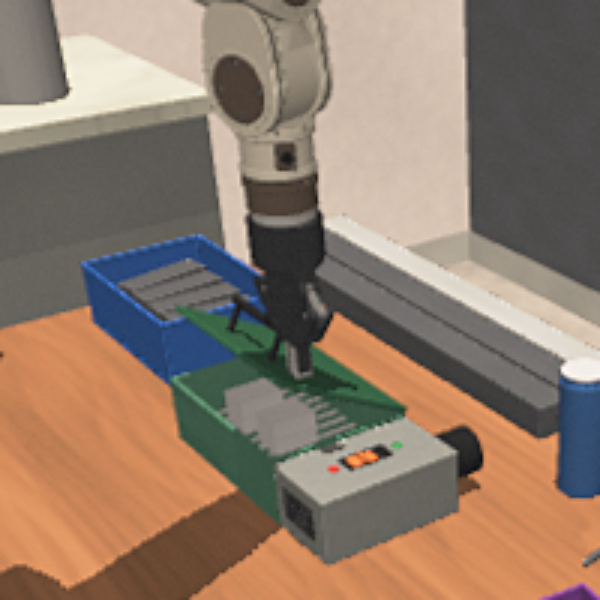

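```bash
python3 -m pendant '{"dr":[[0,0,0],[0,0,0],[0,0,0],[0,0,0],[0,0,0],[0,0,0]],"travel":[[0.26,0,-0.16],[0.28,0,-0.14],[0.29,0,-0.11],[0.3,0,-0.09],[0.3,0,-0.06],[0,0,0]],"gripper":[1,1,1,1,1,1]}'
python3 -m pendant '{"dr":[[0,0,0],[0,0,0]],"travel":[[0.08,0,0],[0,0,0]],"gripper":[1,1]}'
```

```text
t: 57.57
tcp_pos: [480.8, 189.5, 269.5]
eef_rot: [0.002, 0.707, 0.001, 0.707]
contact_force: [-0.3, 0.1, 0.7]
grip_width: -0.2
t: 57.73
tcp_pos: [481.6, 189.8, 267.9]
eef_rot: [0.002, 0.706, 0.002, 0.708]
contact_force: [0.2, -0.0, 0.5]
grip_width: -0.3
```

```bash
python3 -m pendant '{"dr":[[0,0,0],[0,0,0],[0,0,0]],"travel":[[0.08,0,0],[0.06,0,0],[0,0,0]],"gripper":[1,1,1]}'
python3 -m pendant '{"dr":[[0,0,0],[0,0,0]],"travel":[[0.05,0,0],[0,0,0]],"gripper":[1,1]}'
```

```text
t: 57.98
tcp_pos: [481.2, 189.8, 262.1]
eef_rot: [0.002, 0.706, 0.002, 0.709]
contact_force: [-0.3, -0.4, 0.8]
grip_width: 0.2
t: 58.15
tcp_pos: [481.0, 189.7, 261.9]
eef_rot: [0.002, 0.705, 0.002, 0.709]
contact_force: [-2.6, -1.1, 10.4]
grip_width: -0.2
```

```bash
python3 -m pendant '{"dr":[[0,0,0],[0,0,0],[0,0,0]],"travel":[[0.05,0,0],[0.03,0,0],[0,0,0]],"gripper":[1,1,1]}'
python3 -m pendant '{"dr":[[0,0,0],[0,0,0],[0,0,0],[0,0,0],[0,0,0],[0,0,0],[0,0,0],[0,0,0]],"travel":[[-0.5,0,0],[-0.7,0,0],[-0.5,0,0],[0,-0.5,0],[0,-0.6,-0.3],[0,-0.6,-0.3],[0,-0.3,-0.3],[0,0,0]],"gripper":[1,1,1,1,1,1,1,1]}'
python3 - <<'E'
from h import *
t,T,s=tool();print(t,s["contact_force"],s["t"])
cv2.imwrite("pics/s38.png",cv2.resize(read_camera("side")[100:230,170:340,::-1],None,fx=4.5,fy=4.5))
cv2.imwrite("pics/w38.png",read_camera("wrist")[:,:,::-1])
E
```

```text
t: 58.4
tcp_pos: [480.8, 189.6, 261.7]
eef_rot: [0.002, 0.705, 0.002, 0.71]
contact_force: [-8.4, -3.3, 30.1]
grip_width: -0.2
t: 59.07
tcp_pos: [442.3, 107.2, 324.0]
eef_rot: [0.002, 0.707, 0.0, 0.707]
contact_force: [-1.3, 0.2, 0.4]
grip_width: -0.1
[442.27 107.25 323.99] [-1.32  0.17  0.42] 59.0667
```

View pics/s38.png

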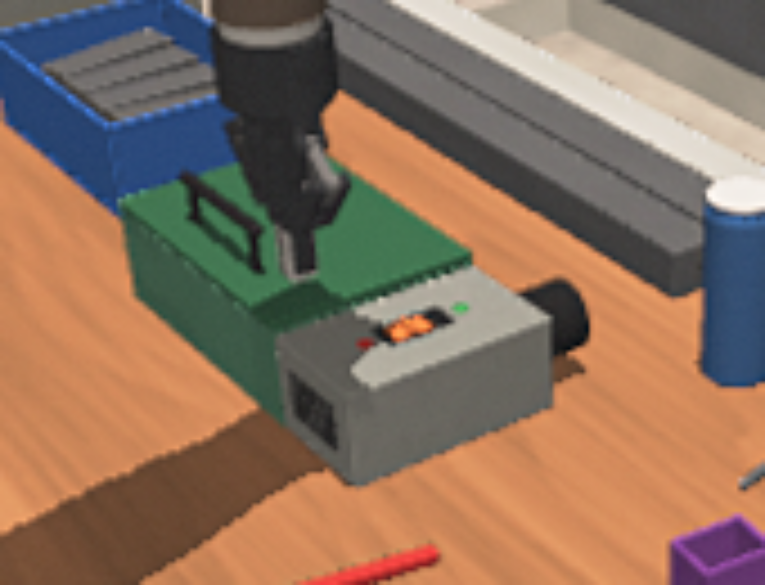

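View pics/w38.png

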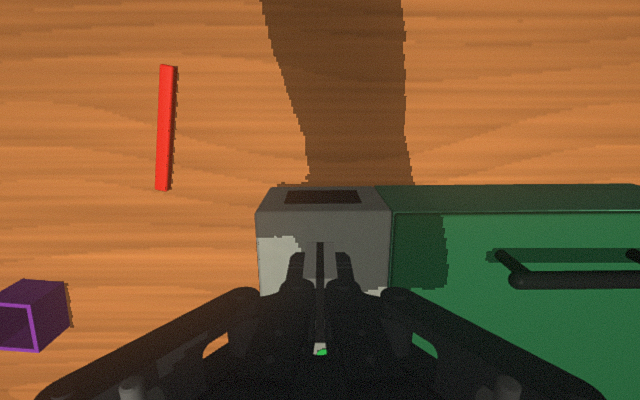

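```bash
python3 -m pendant '{"dr":[[0,0,0],[0,0,0],[0,0,0],[0,0,0],[0,0,0],[0,0,0]],"travel":[[0,0.04,0.55],[0,0,0.55],[0.5,0,0],[0.6,0,0],[0.45,0,0],[0,0,0]],"gripper":[1,1,1,1,1,1]}'
python3 -m pendant '{"dr":[[0,0,0],[0,0,0],[0,0,0]],"travel":[[0.1,0,0],[0.08,0,0],[0,0,0]],"gripper":[1,1,1]}'
```

```text
t: 59.67
tcp_pos: [487.7, 111.8, 258.5]
eef_rot: [0.001, 0.708, 0.001, 0.706]
contact_force: [-2.0, 0.4, -0.6]
grip_width: 0.2
t: 59.92
tcp_pos: [489.2, 111.7, 255.6]
eef_rot: [0.002, 0.706, 0.002, 0.709]
contact_force: [-0.9, 0.1, 0.6]
grip_width: -0.0
```

```bash
python3 -m pendant '{"dr":[[0,0,0],[0,0,0]],"travel":[[0,-0.03,0],[0,0,0]],"gripper":[1,1]}'
python3 -m pendant '{"dr":[[0,0,0],[0,0,0]],"travel":[[0.06,0,0],[0,0,0]],"gripper":[1,1]}'
```

```text
t: 60.08
tcp_pos: [489.1, 110.1, 256.0]
eef_rot: [0.002, 0.705, 0.002, 0.709]
contact_force: [-0.5, -0.3, -0.8]
grip_width: 0.3
t: 60.25
tcp_pos: [488.7, 110.0, 252.9]
eef_rot: [0.002, 0.706, 0.002, 0.708]
contact_force: [0.1, 0.8, -0.6]
grip_width: -0.3
```

```bash
python3 -m pendant '{"dr":[[0,0,0],[0,0,0],[0,0,0],[0,0,0]],"travel":[[0,0,0.15],[0,0,0.15],[0,0,0.15],[0,0,0]],"gripper":[1,1,1,1]}'
python3 -m pendant '{"dr":[[0,0,0],[0,0,0]],"travel":[[0,0,0.05],[0,0,0.05]],"gripper":[1,1]}'
python3 -m pendant '{"dr":[[0,0,0],[0,0,0]],"travel":[[0,0,0.05],[0,0,0.05]],"gripper":[1,1]}'
python3 -m pendant '{"dr":[[0,0,0],[0,0,0]],"travel":[[0,0,0.05],[0,0,0.05]],"gripper":[1,1]}'
```

```text
t: 60.58
tcp_pos: [508.3, 110.1, 253.0]
eef_rot: [0.002, 0.705, 0.002, 0.709]
contact_force: [0.8, 0.4, 1.0]
grip_width: -0.0
t: 60.75
tcp_pos: [510.3, 110.0, 252.4]
eef_rot: [0.002, 0.707, 0.002, 0.707]
contact_force: [-3.2, 0.6, 2.2]
grip_width: 0.1
t: 60.92
tcp_pos: [514.3, 110.0, 252.5]
eef_rot: [0.002, 0.707, 0.002, 0.708]
contact_force: [-1.2, -0.4, 0.5]
grip_width: 0.3
t: 61.08
tcp_pos: [519.2, 110.1, 252.8]
eef_rot: [0.002, 0.706, 0.002, 0.709]
contact_force: [0.0, 0.4, 0.2]
grip_width: -0.1
```

```bash
python3 -m pendant '{"dr":[[0,0,0],[0,0,0]],"travel":[[0,0,0.05],[0,0,0.03]],"gripper":[1,1]}'
python3 -m pendant '{"dr":[[0,0,0],[0,0,0],[0,0,0],[0,0,0],[0,0,0],[0,0,0],[0,0,0],[0,0,0],[0,0,0]],"travel":[[0,0,-0.3],[-0.5,0,-0.3],[-0.7,0,0],[-0.7,0,0],[-0.7,0,0],[0,0,0.7],[0,0,0.8],[0,0,0.7],[0,0,0]],"gripper":[1,1,1,1,1,1,1,1,1]}'
python3 - <<'E'
from h import *
t,T,s=tool();print(t,s["contact_force"],s["t"])
cv2.imwrite("pics/w39.png",read_camera("wrist")[:,:,::-1])
cv2.imwrite("pics/s39.png",cv2.resize(read_camera("side")[100:230,170:340,::-1],None,fx=4.5,fy=4.5))
E
```

```text
t: 61.25
tcp_pos: [520.6, 110.0, 252.5]
eef_rot: [0.002, 0.708, 0.002, 0.707]
contact_force: [-8.6, 0.3, 6.3]
grip_width: 0.2
t: 62.0
tcp_pos: [590.0, 109.4, 356.4]
eef_rot: [0.002, 0.704, 0.001, 0.71]
contact_force: [0.3, 0.8, 0.2]
grip_width: 0.0
[589.96 109.37 356.38] [0.25 0.83 0.22] 62.0
```

View pics/w39.png

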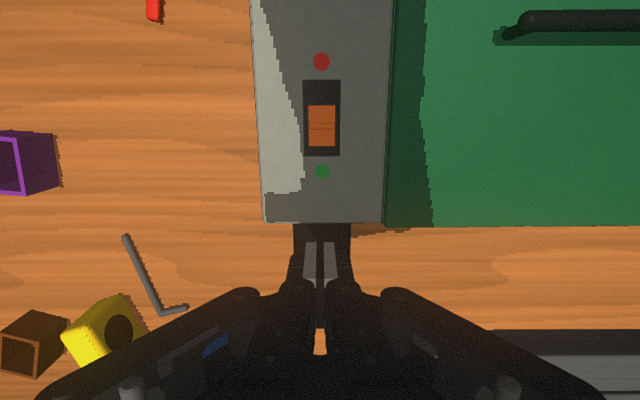

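View pics/s39.png

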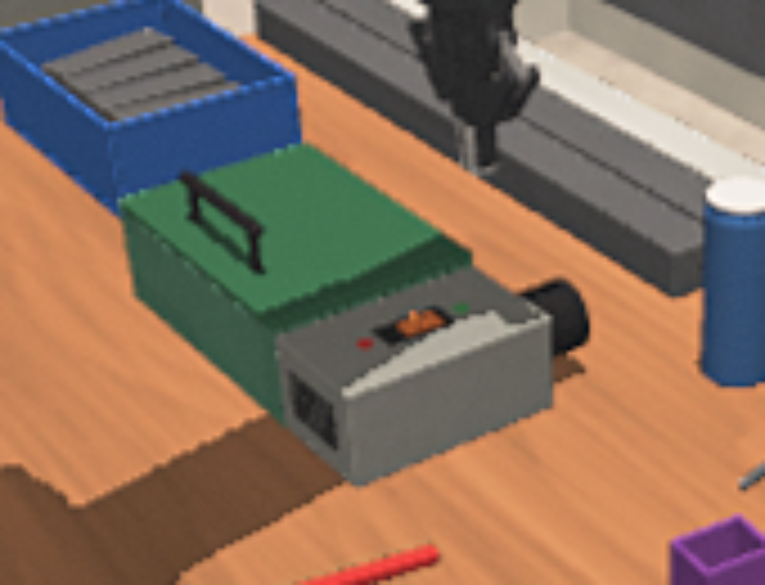

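Run:
```python
from h import *
cv2.imwrite("pics/t40.png",read_camera("top")[:,:,::-1])
```

```text
(no output)
```

View pics/t40.png

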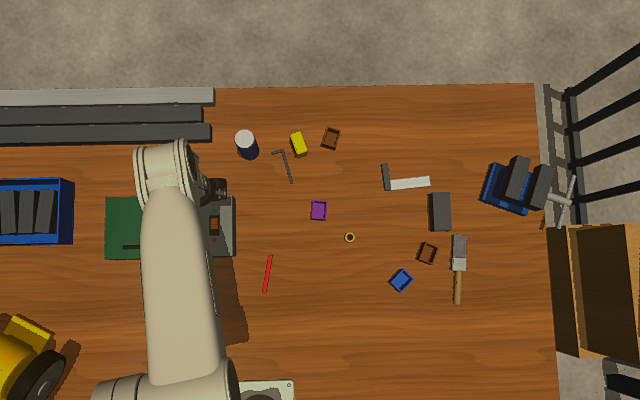

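The other bench items are at the same pixel positions as at the start, and no white cap is left on the bench.

```bash
python3 -c "
from plant import *
print(job_done())"
```

```text
the job is handed in; nothing more can be done
None
```

The job is done and handed in at about 62 s of robot time.

- **Order of work:** I slid the switch off and opened the lid to about 1.75 rad. Both aluminium caps on the bench went into the bay. This run had two; I never saw a third. I turned each one over by laying it on its side and regripping it. Then I shut the lid and slid the switch back on.
- **Last checks:**
  - **Caps:** Before the lid was shut, the wrist and side views showed both caps closed face up, flat on the rack and apart.
  - **Lid:** Pressing the lid down met firm resistance (up to 30 N) with the fingertips at the height of a shut lid.
  - **Switch:** The last wrist view shows the switch at the green dot.
  - **Other things:** The last top view shows the other things where they started and no cap left on the bench.
- **Not as planned:** On the first tilt with a cap, joint 4 came to its 2.15 rad limit, and the wrist force read about 60 N. I turned the tool away at once, and the force went back to zero. Each cap was also pressed on the bench with about 20–30 N while being laid on its side.

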